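# Press the glued rubber foot onto a skittle and hold the press down

## Task

The yellow skittle has just had its black rubber foot glued on and has fallen over: stand it upright, foot down and fully home in the white horseshoe nest of the green lever press, and let go of it. Then pull the press's red-gripped lever down until the lever is level, so that the sprung pad bears on the skittle's head, and keep it there against its return spring: you finish while still holding the lever level. Leave the glue bottle, sanding block, spinning tops and screwdriver where they are.

Things in the scene. Friction and masses are not known exactly. Their poses are not given: they have to be found in the camera images.
- skittle: yellow wooden skittle, 177 mm tall plus a 4 mm black rubber foot (57 mm wide), 0.1 to 0.18 kg. Origin on its axis where wood meets rubber, 4 mm above its standing surface; z runs foot to head. To the gripper a near-cylinder 52-55 mm wide up to 110 mm from the foot, then tapering to a round tip. It starts lying on the table, head to the right (-y, up to 0.4 rad off), axis 28 mm up
- press: green lever press, fixed to the table, open to the robot's right, lever towards the robot. Origin on the table below the nest's middle; x from its open side to its back (yaw 1.1 to 1.6 rad), z up. Base 14 mm high: x -78 to 127 mm, y -75 to 75. Column from x = 64 mm. Head overhangs the nest: x -29 mm to the column, y -36 (-76 at the fulcrum) to 36, 243 to 319 mm up
- nest (a point): middle of the round seat (90 mm wide) on its surface, 18 mm above the table; axes as the press. The white horseshoe nest on it is 9 mm high, 61 mm in inner diameter: a half-round wall at the back (+x) and two slightly flared cheeks ending 25 mm before the middle; open at -x, where the skittle is brought in, about 2 mm of play each side
- press_pad: round rubber pad, 34 mm wide, under the ram; origin at the middle of its underside. Lever raised: 201 mm above the seat, 20 mm above the head of a standing skittle. The lever moves it down 64 mm per radian. It meets the head 6 mm before level; then its spring gives: 3.6 N at first, 1.8 N more per mm, about 14 N at level, 13 mm at most
- press_lever (a joint): angle of the lever: 0 raised (at rest, 0.409 rad or 23 degrees above level), grows as it is pulled down, 0.409 level, stop at 0.50. A return spring lifts it to 0 when let go: 2 to 5 N at the grip to pull it down empty, about 8 N to hold it level on a skittle
- fulcrum (a point): hinge point of the lever: x -42, y -60 mm from the nest's middle in the press's axes, 265 mm above the table; axes as the press. The lever swings about this point's x axis
- lever_grip (a point): red round grip, 23-26 mm thick, 76 mm long, on the lever's end and along it. Origin on its axis at mid length, 180 mm from the fulcrum: straight to its +y (press axes) and as high when level, 337 mm above the table when raised. Its y axis points along the lever away from the fulcrum. The flat steel lever starts 32 mm from the origin. Pinch it or push it down from above
- glue_bottle: white glue bottle with a red nozzle, 45 mm across, 142 mm tall, stands on the table left of the lever; origin under its middle. Leave it
- sanding_block: wooden sanding block 48 x 88 x 30 mm on the right of the table; origin under its middle. Leave it
- spin_top_red: red spinning top 43 mm across, 54 mm tall, on the left; origin under its middle. Leave it
- spin_top_blue: blue spinning top 43 mm across, 54 mm tall, on the left; origin under its middle. Leave it
- screwdriver: screwdriver with orange handle, 170 mm long, 26 mm thick, lies beyond the press, to its right; origin under its middle. Leave it

How it is judged:
On the way:
1. the skittle stands upright, foot down and home in the nest, let go of, the press still raised off it (angle between skittle's own z axis and vertical below 0.07 rad and horizontal distance between skittle and nest below 0.006 m and z of skittle in the frame of nest between 0.001 and 0.008 m and contact force between the fingers and skittle below 0.2 N and contact force between press_pad and skittle below 0.5 N), for 0.2 s.
At the end, for the whole second after the job is handed in: For the last second the robot holds the lever down, level within 0.08 rad (4.5 degrees) and still, with the pad pressing the skittle's head with 4 to 30 N, while the skittle stands free of the robot, upright within 0.07 rad, on the seat and within 6 mm of the middle of the nest (angle between skittle's own z axis and vertical below 0.07 rad and horizontal distance between skittle and nest below 0.006 m and z of skittle in the frame of nest between 0.001 and 0.008 m and value of joint press_lever between 0.329 and 0.489 rad and velocity of joint press_lever between -0.05 and 0.05 rad/s and contact force between press_pad and skittle between 4 and 30 N and contact force between each of the fingers, the arm and skittle below 0.2 N and contact force between any of the fingers, the arm and press above 1 N); the arm keeps its last pose, push and grip.
It fails at once if a bystander is moved by more than 25 mm (distance of any of glue_bottle, sanding_block, spin_top_red, spin_top_blue, screwdriver from where it was at the start of the episode above 0.025 m).
It also fails if it takes over 53 s, if anything falls off the work surface, if the arm or the gripper's body presses on something with over 40 N, if the wrist force passes 120 N, or if a joint passes its speed limit or range.

## Robot

A 7-joint arm with a two-finger parallel gripper is mounted at the origin on a cart in front of the work surface, level with it; the furniture and walls round the work are solid. World frame = base frame: x ahead of the robot, y to its left, z up, the work surface at z = 0. Lengths are in m, angles in rad, forces in N, time in s.
With the tool pointing down it reaches from about 0.425 to 0.95 m from the base axis. Payload 4.7 kg.
Tool frame: the origin (TCP) lies on the centre line of the jaws, within the pads' length; the fingertips stand r.tip_reach ahead of it and the grasp point (between the pads) lies 2 mm behind it (r.tip_reach is the distance from the TCP to the fingertips, in m); z points along the fingers, y is the line along which they close (so a half turn about z gives the same grasp; the last joint's range is limited). The gripper opens to 87 mm and grips with 3 to 60 N. Pads are 19 mm wide; open, the fingers measure 117 mm over their backs; the gripper's body (75 mm by 190 mm) begins 51 mm behind the grasp point.
Start: joints at [-1.197, 0.469, -0.049, 1.532, 0.024, 1.141, -0.082], TCP at [0.265, 0.621, 0.24] pointing down, gripper open.
Joint ranges: [-2.59, 2.59], [-0.33, 1.99], [-1.39, 1.29], [0.1, 2.45], [-1.04, 4.18], [0.21, 1.99], [-2.66, 2.66]. Speed limits (rad/s): [2.57, 2.57, 3.14, 3.14, 3.14, 3.14, 3.14].

## Interface

Orientations are given as a rotation vector (axis times angle).
In Python, from workcell import r, imaging gives the robot as it stands.
- The arm moves only by the shell command python3 -m crank 'ROWS' [FORCE]. ROWS is JSON, a list of rows, each a list of 7 numbers: the finger opening in cm, from 0 to 8.7, then the shift along the tool's x, y, z in cm, then the turn, a rotation vector about the tool's x, y, z in degrees. A call has 1 to 12 rows; each row is the pose to reach, as a shift and turn from the pose commanded when the call began, along the tool's axes at that moment; what a row does not reach only later rows make up. A row lasts 1/10 s, in which the tool goes at most 50 mm and 8.59 degrees, less where a joint would pass 70% of its speed; a pose out of reach is approached as far as the arm can. A call with a gripper value outside its range is refused whole. The fingers move at their own pace and stop on an object; FORCE is the grip in N (left out, the last holds). Time passes only in rows, so rows that repeat a pose let the fingers close. It gives the time, the measured TCP pose, the force, the opening and the grip force at its end, in the units of the state.
- r.get_obs(): the state, without advancing time (a new reading comes with each control period).
- imaging.snapshot(name): name is "scene" or "side" or "wrist"; returns a dict with "image" (384x512x3 uint8, blue, green, red), "camera_matrix" (3x3 intrinsics, pixels), "rvec" (rotation vector, rad) and "tvec" (3), from world to camera coordinates, as OpenCV has them. Camera axes: x right, y down, z forward; pixel columns grow to the right and rows downward; lengths in m; the calibration is good to about 2 mm. A picture is of the moment at which its call begins. There is no depth.
- r.hand_in(): hands the job in; it is judged then, once.
The state is a dict: "time": time; "q": joint angles; "qd": joint speeds; "joint_efforts": joint torques, N m; "tool_pos": TCP position; "ee_rot": TCP orientation; "wrist_force": force on the tool from outside, world axes, zero at the start; "torque": the same for the moment, N m; "finger_gap": opening from 0.0 (shut) to 1.0 (fully open); "grip_force": force on a finger pad.
Only numpy, scipy, OpenCV 4.12 (cv2) and the standard library are available. Lean on these libraries where they do the work, as an engineer would, in place of code of your own. Each camera call takes 0.05 s, during which the arm holds its last target. There are 200 camera calls.

## Working session

There is one attempt and no reset: what is moved stays moved. The work goes in short steps, Python scripts to look and compute and a shell command to move; the robot and the scene stay as the last step left them, time stands still between calls to the robot, and variables do not carry over. Pictures are saved under pics/ and viewed, at most 10 in all, crops included, and the job is handed in when it is done.

```bash
ls; mkdir -p pics; python3 - <<'E'
from workcell import r, imaging
import cv2, numpy as np
o=r.get_obs(); print(o, r.tip_reach)
a=[imaging.snapshot(n) for n in ("scene","side")]
import pickle; pickle.dump(a,open("s0.pkl","wb"))
for s in a:
    R=cv2.Rodrigues(s["rvec"])[0]; print(s["camera_matrix"].tolist(), (-R.T@np.ravel(s["tvec"])), R[2])
cv2.imwrite("pics/a.png",cv2.resize(a[0]["image"],(800,600)))
cv2.imwrite("pics/b.png",cv2.resize(a[1]["image"],(800,600)))
E
```

```text
pics
{'time': 0.0, 'q': array([-1.19687962,  0.46949756, -0.04860168,  1.53369793,  0.02412907,
        1.14096805, -0.08230004]), 'qd': array([ 0.00128399, -0.0007475 ,  0.00017425,  0.00020701,  0.00142366,
        0.00078036, -0.00026631]), 'joint_efforts': array([-4.60564734e-04, -5.07996583e+01, -8.08551279e-02, -2.36156380e+01,
       -6.13087742e-02,  3.79358162e-02,  1.85444328e-04]), 'tool_pos': array([0.26438005, 0.62045997, 0.23845989]), 'ee_rot': array([-0.62833606, -3.07780462,  0.00307968]), 'wrist_force': array([ 0.39921456,  0.42148717, -0.04327867]), 'torque': array([ 0.00838502, -0.00147903,  0.06153032]), 'grip_force': 0.0, 'finger_gap': 1.0013923898912809} 0.017
[[406.8104205674352, 0.0, 260.99571308067414], [0.0, 406.8104205674352, 185.90139052356824], [0.0, 0.0, 1.0]] [-0.48368337  0.45238582  0.92557655] [ 0.75241477 -0.39709415 -0.52553615]
[[475.64460191094776, 0.0, 248.137563174365], [0.0, 475.64460191094776, 189.88008813042694], [0.0, 0.0, 1.0]] [-0.20854737 -1.25715072  0.73686624] [ 0.5101421   0.78196723 -0.35816518]
```

View pics/a.png

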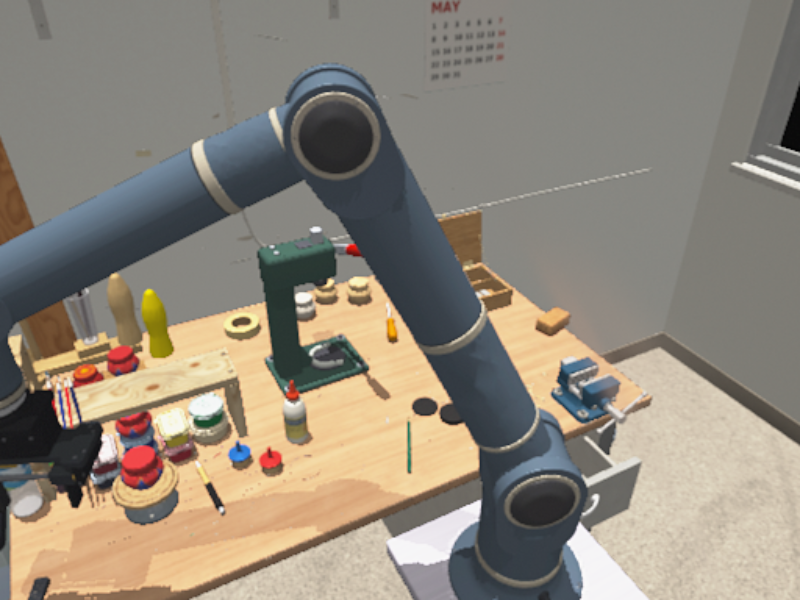

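View pics/b.png

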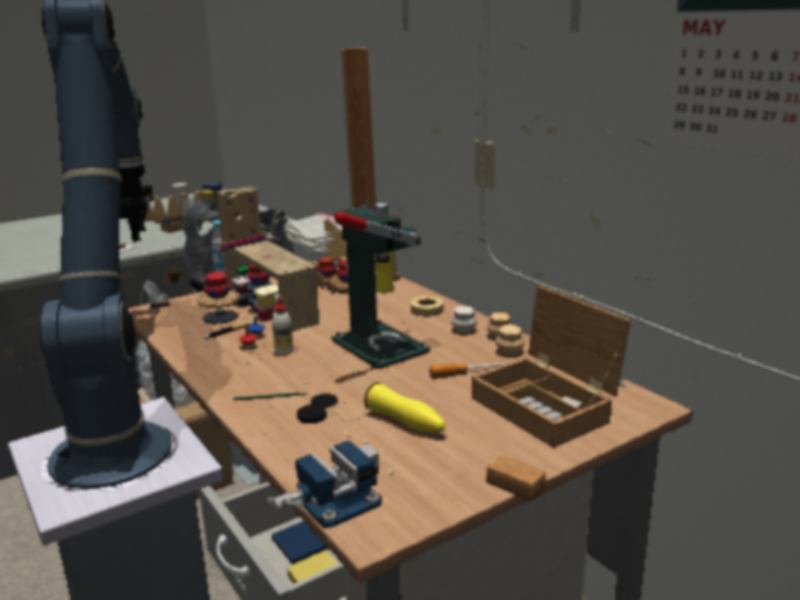

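The scene view shows the press (base near 315,365 px) with the arm hiding the skittle. The side view shows the skittle with its foot at (370,395) and head at (440,425), the press base at (380,345) and the red grip at (350,220).

```bash
cat > h.py <<'E'
import cv2, numpy as np, pickle
from scipy.spatial.transform import Rotation as Ro
def ray(s,uv):
    R=cv2.Rodrigues(s["rvec"])[0]; c=-R.T@np.ravel(s["tvec"])
    d=R.T@np.linalg.inv(s["camera_matrix"])@np.array([uv[0],uv[1],1.]); return c,d/np.linalg.norm(d)
def onz(s,uv,z):
    c,d=ray(s,uv); return c+d*(z-c[2])/d[2]
def tri(s1,u1,s2,u2):
    c1,d1=ray(s1,u1);c2,d2=ray(s2,u2)
    t=np.linalg.lstsq(np.c_[d1,-d2],c2-c1,rcond=None)[0]
    p,q=c1+d1*t[0],c2+d2*t[1]; return (p+q)/2,np.linalg.norm(p-q)
def proj(s,p):
    return cv2.projectPoints(np.array(p,float).reshape(-1,1,3),s["rvec"],s["tvec"],s["camera_matrix"],None)[0].reshape(-1,2)
def mask(img,lo,hi):
    return cv2.inRange(cv2.cvtColor(img,cv2.COLOR_BGR2HSV),lo,hi)
def blobs(m,amin=15):
    n,l,st,c=cv2.connectedComponentsWithStats(m); return [(c[i].round(1),st[i],l==i) for i in range(1,n) if st[i,4]>=amin]
E
python3 - <<'E'
from h import *
a=pickle.load(open("s0.pkl","rb")); sc,sd=a
np.set_printoptions(precision=4,suppress=True)
for c,st,m in blobs(mask(sd["image"],(22,150,60),(34,255,255)),200): 
    ys,xs=np.nonzero(m); P=np.array([onz(sd,(u,v),0.028) for u,v in zip(xs,ys)])[:,:2]
    mu=P.mean(0); w,V=np.linalg.eigh(np.cov(P.T)); ax=V[:,1]; ax*= -np.sign(ax[1]); t=(P-mu)@ax; 
    print("yellow",c,st,mu,ax,np.percentile(t,[0,1,99,100]),"yaw",np.arctan2(ax[1],ax[0]))
for n,s in (("sc",sc),("sd",sd)):
    red=mask(s["image"],(0,170,90),(6,255,255))|mask(s["image"],(174,170,90),(180,255,255))
    for c,st,m in blobs(red,20): print(n,"red",c,st)
A=cv2.resize(sc["image"][210:255,165:240],(790,474),interpolation=cv2.INTER_CUBIC)
B=cv2.resize(sd["image"][120:235,205:280],(376,576),interpolation=cv2.INTER_CUBIC)
cv2.imwrite("pics/c.png",A);
B2=cv2.resize(sd["image"][195:235,205:280],(790,421),interpolation=cv2.INTER_CUBIC)
cv2.imwrite("pics/d.png",np.vstack([cv2.resize(A,(560,336)),cv2.resize(B2,(560,264))]))
E
```

```text
yellow [258.3 261.7] [234 245  51  32 819] [ 0.4932 -0.2239] [ 0.1035 -0.9946] [-0.1167 -0.109   0.0994  0.1038] yaw -1.4671494133713843
sc red [225.7 159.8] [222 156   9   8  48]
sc red [ 77.3 229.5] [ 69 222  19  17 209]
sc red [ 55.9 242.4] [ 47 236  19  12  86]
sc red [186.8 250.9] [183 244   9  12  56]
sc red [ 43.5 259.3] [ 42 248   4  25  31]
sc red [ 84.8 270.6] [ 75 264  22  14 144]
sc red [ 88.7 297.4] [ 78 285  23  27 409]
sc red [172.8 293.6] [166 287  14  13 116]
sc red [115.9 291.5] [110 288  12   7  33]
sd red [223.6 139. ] [215 136  19   8  61]
sd red [137.8 176.6] [132 175  12   5  44]
sd red [158.8 216. ] [154 214  11   5  43]
```

View pics/d.png

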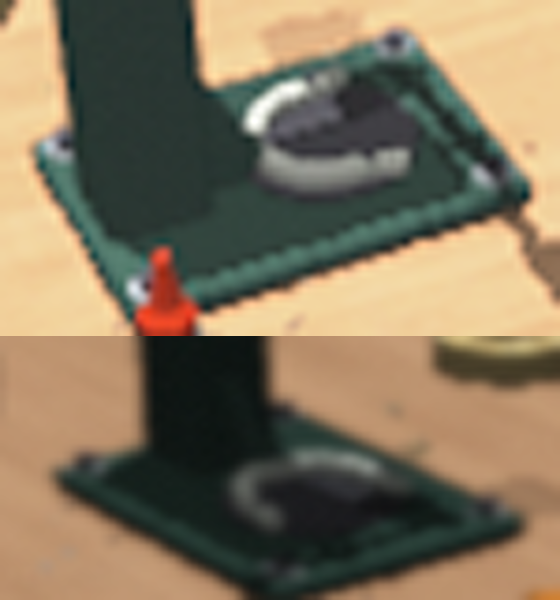

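The crop shows the base's corners (scene: 37,150 / 405,32 / 528,185; side: 58,475 / 265,588 / 522,518) and the white horseshoe between them. I'll fit the base outline to those corners.

```bash
python3 - <<'E'
from h import *
from scipy.optimize import least_squares
np.set_printoptions(precision=4,suppress=True)
sc,sd=pickle.load(open("s0.pkl","rb"))
k=75/560
f=lambda u,v:(165+u*k-.5+.07,210+v*k-.5+.07); g=lambda u,v:(205+u*k-.4,195+(v-336)*40/264-.4)
obs=[(sc,f(35,152),(.127,.075)),(sc,f(405,30),(.127,-.075)),(sc,f(530,185),(-.078,-.075)),
 (sd,g(56,474),(.127,.075)),(sd,g(262,580),(-.078,.075)),(sd,g(522,517),(-.078,-.075))]
# identify corners first
for s,u,l in obs: print(onz(s,u,.014)[:2],l)
def res(p):
    c,s_=np.cos(p[2]),np.sin(p[2]); R=np.array([[c,-s_],[s_,c]])
    return np.concatenate([onz(s,u,.014)[:2]-(p[:2]+R@np.array(l)) for s,u,l in obs])
q=least_squares(res,[.65,.15,1.4]); p=q.x; print("press",p,q.fun.reshape(-1,2))
c,s_=np.cos(p[2]),np.sin(p[2]);R=np.array([[c,-s_],[s_,c]])
grip=np.r_[p[:2]+R@np.array([-.042,-.060+.18*np.cos(.409)]),.337]
print("grip pred",grip,proj(sc,grip),proj(sd,grip)); print("tri",tri(sc,(225.7,159.8),sd,(223.6,139.)))
# nest white
for s,roi,n in ((sd,(195,235,205,280),"sd"),(sc,(210,240,190,225),"sc")):
    I=s["image"].copy(); m=mask(I,(0,0,75),(180,60,255)); z=np.zeros_like(m); z[roi[0]:roi[1],roi[2]:roi[3]]=m[roi[0]:roi[1],roi[2]:roi[3]]
    for b in blobs(z,8): print(n,b[0],b[1],onz(s,b[0],.024))
print("nest proj",proj(sc,[*p[:2],.018]),proj(sd,[*p[:2],.018]))
E
```

```text
[0.7037 0.2   ] (0.127, 0.075)
[0.7159 0.0014] (0.127, -0.075)
[ 0.5709 -0.0028] (-0.078, -0.075)
[0.5657 0.1812] (0.127, 0.075)
[0.5746 0.0043] (-0.078, 0.075)
[ 0.7173 -0.0054] (-0.078, -0.075)
press [0.6259 0.0441 0.8882] [[ 0.0559  0.01  ]
 [-0.0483 -0.0939]
 [-0.064   0.0609]
 [-0.0821 -0.0088]
 [ 0.0561 -0.0266]
 [ 0.0824  0.0583]]
grip pred [0.5178 0.0778 0.337 ] [[215.4077 166.5689]] [[209.6994 139.2752]]
tri (array([0.5435, 0.0339, 0.34  ]), np.float64(0.005448977484484462))
sd [250.4 213.4] [244 211  13   6  47] [0.6785 0.0917 0.024 ]
sd [218.1 213.5] [216 213   5   3   8] [0.582  0.1637 0.024 ]
sd [237.5 217.3] [236 215   4   6  13] [0.6213 0.091  0.024 ]
sc [217.4 215.8] [215 214   6   5  21] [0.692  0.0166 0.024 ]
sc [206.4 227.4] [197 217  23  19 206] [0.6439 0.0792 0.024 ]
nest proj [[217.4134 228.7234]] [[245.6937 222.837 ]]
```

```bash
python3 - <<'E'
from h import *
from scipy.optimize import least_squares
np.set_printoptions(precision=4,suppress=True)
sc,sd=pickle.load(open("s0.pkl","rb"))
P=np.array([[.7037,.2],[.7159,.0014],[.5709,-.0028],[.5657,.1812],[.5746,.0043],[.7173,-.0054]])
L=np.array([[.127,-.075],[-.078,-.075],[-.078,.075],[.127,.075],[-.078,.075],[-.078,-.075]])
rot=lambda a:np.array([[np.cos(a),-np.sin(a)],[np.sin(a),np.cos(a)]])
q=least_squares(lambda p:(P-p[:2]-L@rot(p[2]).T).ravel(),[.65,.1,1.5]);p=q.x;print(p,q.fun.reshape(-1,2))
g=np.r_[p[:2]+rot(p[2])@[-.042,-.060+.18*np.cos(.409)],.337]
print("grip",g,proj(sc,g),proj(sd,g),"nest",proj(sc,[*p[:2],.018]),proj(sd,[*p[:2],.018]))
from workcell import r
o=r.get_obs(); print(Ro.from_rotvec(o["ee_rot"]).as_matrix())
E
```

```text
[0.6409 0.0728 1.615 ] [[-0.0065 -0.003 ]
 [-0.0034  0.0032]
 [ 0.0015  0.0057]
 [ 0.0053 -0.0151]
 [ 0.0052  0.0128]
 [-0.002  -0.0036]]
grip [0.5377 0.0262 0.337 ] [[228.6253 160.0505]] [[223.0214 141.4823]] nest [[208.4721 228.6761]] [[244.7971 219.1163]]
[[-0.92    0.392  -0.0006]
 [ 0.392   0.92   -0.0017]
 [-0.0001 -0.0018 -1.    ]]
```

```bash
cat > log.sh <<'E'
python3 - <<'P'
from workcell import r
import json
o=r.get_obs(); s=json.dumps([list(map(float,o[k])) for k in ("q","tool_pos","ee_rot")])
open("fk.jsonl","a").write(s+"\n"); print([round(float(x),3) for x in o["q"]])
P
E
bash log.sh
python3 -m crank '[[8.7,0,0,-10,0,0,0],[8.7,0,0,-15,0,0,0],[8.7,0,0,-21,0,0,0],[8.7,0,0,-21,0,0,0],[8.7,-54.3,-69.8,-21,0,0,61],[8.7,-54.3,-69.8,-21,0,0,61],[8.7,-54.3,-69.8,-21,0,0,61],[8.7,-54.3,-69.8,-21,0,0,61]]'; bash log.sh
```

```text
[-1.197, 0.469, -0.049, 1.534, 0.024, 1.141, -0.082]
time: 0.9
tool_pos: [0.3159, 0.4254, 0.4414]
ee_rot: [-1.518, -2.75, 0.001]
wrist_force: [1.0, 0.1, 0.4]
finger_gap: 1.0
grip_force: 0.0
[-1.097, 0.113, 0.096, 1.564, -0.011, 1.465, -0.438]
```

```bash

python3 -m crank '[[8.7,-65.1,-20.5,-1,0,0,27],[8.7,-65.1,-20.5,-1,0,0,27],[8.7,-65.1,-20.5,-1,0,0,27],[8.7,-65.1,-20.5,-1,0,0,27],[8.7,-65.1,-20.5,-1,0,0,27],[8.7,-65.1,-20.5,-1,0,0,27],[8.7,-65.1,-20.5,-1,0,0,27],[8.7,-65.1,-20.5,-1,0,0,27],[8.7,-65.1,-20.5,-1,0,0,27],[8.7,-65.1,-20.5,-1,0,0,27],[8.7,-65.1,-20.5,-1,0,0,27],[8.7,-65.1,-20.5,-1,0,0,27]]'; bash log.sh
python3 -m crank '[[8.7,0,0,6,0,0,0],[8.7,-7,0,10,0,0,0],[8.7,-10,-5,14,0,0,0],[8.7,-10,-5,14,0,0,0],[8.7,-10,-5,14,0,0,0],[8.7,-10,-5,14,0,0,0]]'; bash log.sh
```

```text
time: 2.1
tool_pos: [0.4713, -0.1536, 0.4507]
ee_rot: [-2.111, -2.327, -0.002]
wrist_force: [1.3, 0.0, -0.3]
finger_gap: 1.004
grip_force: 0.0
[-0.566, 0.029, 0.837, 1.645, -0.023, 1.477, 0.37]
time: 2.7
tool_pos: [0.4306, -0.2564, 0.31]
ee_rot: [-2.113, -2.323, 0.0]
wrist_force: [-0.4, 0.5, 0.1]
finger_gap: 0.998
grip_force: 0.0
[-0.364, 0.151, 0.934, 1.879, -0.132, 1.177, 0.709]
```

```bash
python3 - <<'E'
from h import *
from workcell import r, imaging
np.set_printoptions(precision=4,suppress=True)
w=imaging.snapshot("wrist"); sc=imaging.snapshot("scene"); pickle.dump((w,sc),open("s1.pkl","wb"))
c,d=ray(w,(256,192)); print("cam",c,d)
for n,s in (("w",w),("sc",sc)):
  for ce,st,m in blobs(mask(s["image"],(22,150,60),(34,255,255)),200):
    ys,xs=np.nonzero(m); P=np.array([onz(s,(u,v),0.028) for u,v in zip(xs,ys)])[:,:2]
    mu=P.mean(0); W,V=np.linalg.eigh(np.cov(P.T)); ax=V[:,1]; ax*=-np.sign(ax[1]); t=(P-mu)@ax; b=(P-mu)@[-ax[1],ax[0]]
    print(n,ce,st,mu,ax,np.arctan2(ax[1],ax[0]),"foot",mu+ax*t.min(),"tip",mu+ax*t.max(),t.min(),t.max(),b.min(),b.max())
cv2.imwrite("pics/e.png",w["image"])
E
```

```text
cam [ 0.4249 -0.19    0.4544] [ 0.0168 -0.2369 -0.9714]
w [308.9 145. ] [ 281   80   51  136 4242] [ 0.495  -0.2261] [ 0.2522 -0.9677] -1.3158630413727572 foot [ 0.4751 -0.1496] tip [ 0.5191 -0.3185] -0.07906868584677743 0.09544432589696838 -0.026434877242404786 0.027880085666048805
sc [ 99.6 207.8] [ 91 185  20  44 543] [0.9454 0.401 ] [ 0.9989 -0.0465] -0.04647826600398086 foot [0.8013 0.4077] tip [1.1261 0.3926] -0.14424948940502547 0.18086019092528371 -0.02648362970326744 0.02606150657654359
sc [301.5 225.6] [283 215  36  26 442] [ 0.4922 -0.2304] [ 0.3364 -0.9417] -1.227715599093204 foot [ 0.461  -0.1429] tip [ 0.5229 -0.3163] -0.09291685590367468 0.09118462784838553 -0.034980761570325085 0.04062773013056146
```

View pics/e.png

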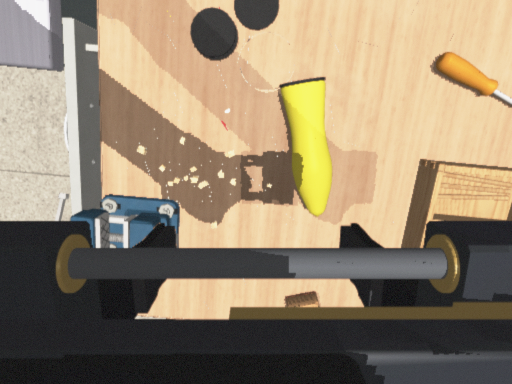

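```bash
cat > fk.py <<'E'
import numpy as np, json, itertools
from scipy.optimize import least_squares
from scipy.spatial.transform import Rotation as Ro
def fk(q,p,sg,parts=False):
    h,L1,L2,t=p[:4]; z=np.array([0,0,1.])
    axs='zyzyzyz'; R=Ro.identity(); x=np.array([0,0,h]); pts=[x]
    for i in range(7):
        R=R*Ro.from_euler(axs[i],sg[i]*q[i]+(p[4] if i==6 else 0))
        if i==1: x=x+R.apply([0,0,L1]); pts.append(x)
        if i==3: x=x+R.apply([0,0,L2]); pts.append(x)
        if i==6: x=x+R.apply([0,0,t]); pts.append(x)
    return (x,R,pts) if parts else (x,R)
def load(): return [tuple(map(np.array,json.loads(l))) for l in open("fk.jsonl")]
if __name__=="__main__":
    D=load(); out=[]
    for s in itertools.product([1,-1],repeat=4):
        sg=[s[0],1,s[1],1,s[2],1,s[3]]
        def res(p):
            e=[]
            for q,x,rv in D:
                X,R=fk(q,p,sg); e+=list((X-x)*3)+list((R.inv()*Ro.from_rotvec(rv)).as_rotvec())
            return e
        for o in (0,1.57,3.14,-1.57):
            f=least_squares(res,[.35,.45,.45,.3,o]); out.append((f.cost,sg,f.x))
    out.sort(key=lambda a:a[0])
    for o in out[:3]: print(o)
    json.dump([list(out[0][2]),out[0][1]],open("fk.json","w"))
E
python3 fk.py
```

```text
(np.float64(0.02042144232787126), [-1, 1, -1, 1, -1, 1, -1], array([-14.58645938,   0.44252661,   0.48433449, -14.63944365,
         1.57079633]))
(np.float64(0.020421442327871513), [-1, 1, -1, 1, -1, 1, -1], array([-14.58646246,   0.4425266 ,   0.48433449, -14.63944674,
         1.57079633]))
(np.float64(0.020421442327871523), [-1, 1, -1, 1, -1, 1, -1], array([-14.5864638 ,   0.4425266 ,   0.48433449, -14.63944808,
         1.57079633]))
```

The wrist view shows the skittle clearly, foot at (302,82) and head at (318,212). Its length comes out at 0.175 m against the 0.177 m given. The grasp point is (0.498, -0.237), with the axis yaw at -1.316.

```bash

python3 -m crank '[[8.7,1.3,6.8,10,0,0,-9.2],[8.7,1.3,6.8,16,0,0,-9.2],[8.7,1.3,6.8,19,0,0,-9.2],[8.7,1.3,6.8,19,0,0,-9.2],[8.7,1.3,6.8,22,0,0,-9.2],[8.7,1.3,6.8,24,0,0,-9.2],[8.7,1.3,6.8,26,0,0,-9.2],[8.7,1.3,6.8,28,0,0,-9.2],[8.7,1.3,6.8,28,0,0,-9.2],[8.7,1.3,6.8,28,0,0,-9.2]]' ; bash log.sh
python3 -m crank '[[5,0,0,0,0,0,0],[4,0,0,0,0,0,0],[4,0,0,0,0,0,0],[4,0,0,0,0,0,0],[4,0,0,0,0,0,0]]' 30; bash log.sh
```

```text
time: 3.8
tool_pos: [0.4992, -0.2357, 0.031]
ee_rot: [1.915, 2.49, 0.001]
wrist_force: [-0.4, -0.2, -0.5]
finger_gap: 0.996
grip_force: 0.0
[-0.102, 0.623, 0.628, 2.024, -0.581, 0.675, 1.163]
time: 4.3
tool_pos: [0.498, -0.2365, 0.0308]
ee_rot: [1.918, 2.488, 0.0]
wrist_force: [0.2, -0.4, -0.3]
finger_gap: 0.634
grip_force: 0.0
[-0.101, 0.623, 0.629, 2.026, -0.582, 0.675, 1.164]
```

```bash

python3 -m crank '[[4,0,0,0,0,0,0],[4,0,0,0,0,0,0],[4,0,0,0,0,0,0]]' 30
python3 -m crank '[[4,0,0,-3,0,0,0],[4,0,0,-8,0,0,0],[4,0,0,-13,0,0,0],[4,0,0,-18,0,0,0],[4,0,0,-23,0,0,0],[4,0,0,-28,0,0,0],[4,0,0,-30,0,0,0],[4,0,0,-30,0,0,0]]' 30; bash log.sh; python3 fk.py
```

```text
time: 4.6
tool_pos: [0.4979, -0.2365, 0.0307]
ee_rot: [-1.918, -2.488, -0.0]
wrist_force: [-0.4, 1.6, 2.6]
finger_gap: 0.586
grip_force: 30.0
time: 5.4
tool_pos: [0.499, -0.2375, 0.3334]
ee_rot: [1.914, 2.484, 0.005]
wrist_force: [-0.0, -0.1, -1.6]
finger_gap: 0.594
grip_force: 30.0
[-0.369, 0.252, 0.914, 1.74, -0.212, 1.246, 0.855]
(np.float64(0.03494210589925165), [-1, 1, -1, 1, -1, 1, -1], array([-0.69817267,  0.50665915,  0.49417873, -0.69550305,  1.57079633]))
(np.float64(0.034942105899251695), [-1, 1, -1, 1, -1, 1, -1], array([-0.69817251,  0.50665915,  0.49417873, -0.69550288,  1.57079633]))
(np.float64(0.03494210589925172), [-1, 1, -1, 1, -1, 1, -1], array([-0.69817272,  0.50665915,  0.49417873, -0.6955031 ,  1.57079633]))
```

```bash

python3 -m crank '[[4,-2,-2,-1,0,-8,0],[4,-6,-4,-2,0,-16,0],[4,-9,-6,-3,0,-24,0],[4,-12.5,-7.4,-3,0,-32,0],[4,-12.5,-7.4,-3,0,-40,0],[4,-12.5,-7.4,-3,0,-45,0],[4,-12.5,-7.4,-3,0,-45,0]]' 30; bash log.sh; 
python3 -m crank '[[4,0,0,0,0,-8,0],[4,0,0,0,0,-16,0],[4,0,0,0,0,-24,0],[4,0,0,0,0,-32,0],[4,0,0,0,0,-40,0],[4,0,0,0,0,-45,0],[4,0,0,0,0,-45,0],[4,0,0,0,0,-45,0]]' 30; bash log.sh; cat > fk.py <<'E'
import numpy as np, json
from scipy.optimize import least_squares
from scipy.spatial.transform import Rotation as Ro
SG=[-1,1,-1,1,-1,1,-1]
def fk(q,p):
    h,L1,L2,t,e,f,g=p; R=Ro.identity(); x=np.array([0,0,h]); 
    off={0:[g,0,0],1:[0,0,L1],2:[e,0,0],3:[-e,0,L2],4:[f,0,0],6:[0,0,t]}; pts=[x]
    for i in range(7):
        R=R*Ro.from_euler('zyzyzyz'[i],SG[i]*q[i]+(np.pi/2 if i==6 else 0))
        if i in off: x=x+R.apply(off[i]); pts.append(x)
    return x,R,pts
def load(): return [tuple(map(np.array,json.loads(l))) for l in open("fk.jsonl")]
if __name__=="__main__":
    D=load()
    s=least_squares(lambda p:np.concatenate([fk(q,p)[0]-x for q,x,_ in D]+[[.01*(p[3]-.3)]]),[.35,.45,.45,.3,0,0,0])
    print(s.x.round(4)); 
    for q,x,rv in D: X,R,_=fk(q,s.x); print((X-x).round(4),(R.inv()*Ro.from_rotvec(rv)).as_rotvec().round(3))
    json.dump(list(s.x),open("fk.json","w"))
E
python3 fk.py
```

```text
time: 6.1
tool_pos: [0.4566, -0.3726, 0.3558]
ee_rot: [1.491, 1.951, -0.621]
wrist_force: [0.4, 1.0, -2.9]
finger_gap: 0.589
grip_force: 30.0
[-0.719, 0.019, 1.066, 2.064, 0.912, 0.801, 0.036]
time: 6.9
tool_pos: [0.4576, -0.3771, 0.3601]
ee_rot: [1.019, 1.323, -1.024]
wrist_force: [-0.1, -0.5, -0.3]
finger_gap: 0.585
grip_force: 30.0
[-0.682, 0.472, 1.013, 2.372, 1.91, 1.003, -1.269]
[ 0.263   0.5178  0.4708  0.3034  0.0261 -0.0043 -0.0295]
[-0.0432  0.0094  0.0017] [ 0. -0.  0.]
[-0.0344  0.0187  0.0102] [-0. -0.  0.]
[-0.0039  0.0128  0.0123] [-0. -0.  0.]
[0.0026 0.0053 0.0058] [ 0. -0.  0.]
[-0.0028  0.0119 -0.0143] [ 0. -0. -0.]
[-0.0028  0.0118 -0.0143] [-0. -0.  0.]
[-0.0018  0.0074  0.0045] [-0. -0. -0.]
[ 0.0082 -0.0003  0.0073] [ 0. -0. -0.]
[ 0.0006 -0.0095 -0.0132] [-0. -0. -0.]
```

```bash

python3 -m crank '[[4,0,1,-1,-8,0,0],[4,0,2,-2,-16,0,0],[4,0,3,-3,-24,0,0],[4,0,4,-4,-32,0,0],[4,0,5,-5,-40,0,0],[4,0,5.9,-6.7,-48,0,0],[4,0,5.9,-6.7,-55,0,0],[4,0,5.9,-6.7,-60,0,0],[4,0,5.9,-6.7,-60,0,0],[4,0,5.9,-6.7,-60,0,0]]' 30; bash log.sh; cat > fk.py <<'E'
import numpy as np, json
from scipy.spatial.transform import Rotation as Ro
SG=[-1,1,-1,1,-1,1,-1]
def chain(q):
    R=Ro.identity(); out=[np.eye(3)]
    for i in range(7):
        R=R*Ro.from_euler('zyzyzyz'[i],SG[i]*q[i]+(np.pi/2 if i==6 else 0)); out.append(R.as_matrix())
    return out
def fk(q,p):
    C=chain(q); pts=np.cumsum([C[i]@p[3*i:3*i+3] for i in range(8)],0); return pts[-1],Ro.from_matrix(C[7]),pts
def load(): return [tuple(map(np.array,json.loads(l))) for l in open("fk.jsonl")]
P0=np.zeros(24); P0[[2,8,14,23]]=.3,.45,.47,.28
def fit():
    D=load(); A=np.vstack([np.hstack(chain(q)) for q,_,_ in D]); b=np.concatenate([x for _,x,_ in D]); k=.02
    return np.linalg.lstsq(np.vstack([A,k*np.eye(24)]),np.r_[b,k*P0],rcond=None)[0]
if __name__=="__main__":
    p=fit(); print(p.reshape(8,3).round(3))
    for q,x,_ in load(): print((fk(q,p)[0]-x).round(4))
E
python3 fk.py
```

```text
time: 7.9
tool_pos: [0.4984, -0.3198, 0.3198]
ee_rot: [0.684, 1.63, -0.669]
wrist_force: [-0.4, -0.2, -3.3]
finger_gap: 0.589
grip_force: 30.0
[0.947, 0.299, -0.854, 2.443, 2.328, 1.215, -0.992]
[[-0.     0.     0.269]
 [ 0.    -0.013 -0.031]
 [ 0.    -0.013  0.502]
 [ 0.    -0.008  0.052]
 [-0.    -0.008  0.468]
 [ 0.    -0.    -0.002]
 [ 0.    -0.     0.009]
 [-0.     0.     0.289]]
[-0. -0.  0.]
[ 0.  0. -0.]
[-0.  0.  0.]
[ 0. -0. -0.]
[-0. -0. -0.]
[-0. -0. -0.]
[-0.  0.  0.]
[0. 0. 0.]
[ 0.     -0.      0.0001]
[ 0.      0.     -0.0001]
```

```bash
cat > ik.py <<'E'
from fk import *
from scipy.optimize import least_squares
LO=np.array([-2.59,-.33,-1.39,.1,-1.04,.21,-2.66]);HI=np.array([2.59,1.99,1.29,2.45,4.18,1.99,2.66])
p=fit()
def ik(pos,Rm,q0,w=.002):
    rt=Ro.from_matrix(Rm)
    def f(q):
        x,R,_=fk(q,p); return np.r_[(x-pos)*3,(R.inv()*rt).as_rotvec(),w*(q-q0)]
    s=least_squares(f,np.clip(q0,LO+.01,HI-.01),bounds=(LO,HI)); e=f(s.x); return s.x,np.linalg.norm(e[:3])/3,np.linalg.norm(e[3:6])
def upright(az):  # tool x down, z at az
    z=np.array([np.cos(az),np.sin(az),0]);x=np.array([0,0,-1.]); return np.c_[x,np.cross(z,x),z]
E
python3 - <<'E'
from ik import *
from workcell import r
np.set_printoptions(precision=3,suppress=True)
o=r.get_obs(); print(Ro.from_rotvec(o["ee_rot"]).as_matrix())
rng=np.random.default_rng(0)
for pos in ([.64,.075,.115],[.64,-.06,.13],[.55,-.25,.3]):
  for az in (0,20,40,60):
    best=[]
    for k in range(12):
        q0=o["q"] if k==0 else rng.uniform(LO,HI)
        q,e,a=ik(np.array(pos),upright(np.radians(az)),q0,.002)
        if e<.002 and a<.01: best.append((abs(q-o["q"]).max(),q))
    best.sort(key=lambda t:t[0]); print(pos,az,len(best),*(b[1] for b in best[:2]))
E
```

```text
[[-0.142  0.746  0.651]
 [ 0.074  0.663 -0.745]
 [-0.987 -0.058 -0.149]]
[0.64, 0.075, 0.115] 0 5 [ 0.272  1.071 -0.687  2.39   3.054  1.831 -1.001] [ 0.653  1.504 -1.18   2.374  3.328  1.738 -0.322]
[0.64, 0.075, 0.115] 20 9 [ 0.242  0.939 -0.321  2.383  3.526  1.616 -1.274] [ 0.578  1.077 -0.708  2.366  3.583  1.432 -0.952]
[0.64, 0.075, 0.115] 40 6 [ 1.192  1.722 -1.39   2.209  3.521  0.342 -0.16 ] [-0.323  1.059  0.61   2.284  3.804  1.99  -1.912]
[0.64, 0.075, 0.115] 60 2 [ 1.128  1.461 -1.213  1.999 -1.04   0.414 -2.018] [ 1.128  1.461 -1.213  1.999 -1.04   0.414 -2.018]
[0.64, -0.06, 0.13] 0 7 [ 0.174  0.883 -0.137  2.431  3.229  1.729 -1.451] [-0.055  0.894  0.125  2.443  3.165  1.765 -1.663]
[0.64, -0.06, 0.13] 20 8 [-0.039  0.945  0.423  2.356  3.697  1.849 -1.798] [ 1.354  1.694 -1.39   2.288  3.432  0.604 -0.095]
[0.64, -0.06, 0.13] 40 5 [-0.032  1.024  0.627  2.174  4.087  1.99  -1.899] [ 0.111  0.946  0.438  2.167  4.172  1.84  -1.812]
[0.64, -0.06, 0.13] 60 3 [ 1.333  1.527 -1.319  1.862 -0.384  0.573 -2.66 ] [ 1.163  1.206 -0.942  1.87  -1.04   0.843 -2.138]
[0.55, -0.25, 0.3] 0 9 [ 1.702  0.961 -1.39   2.394  3.521  0.749 -0.87 ] [ 1.702  0.961 -1.39   2.394  3.521  0.748 -0.87 ]
[0.55, -0.25, 0.3] 20 4 [ 0.089  0.728  0.979  2.29   4.18   1.958 -2.158] [ 0.089  0.728  0.979  2.29   4.18   1.958 -2.158]
[0.55, -0.25, 0.3] 40 1 [ 1.682  0.993 -1.205  1.972 -1.04   0.796 -2.387]
[0.55, -0.25, 0.3] 60 2 [ 1.317  0.819 -0.709  1.74  -1.04   1.396 -2.405] [ 1.317  0.819 -0.709  1.74  -1.04   1.396 -2.405]
```

```bash
python3 - <<'E'
from ik import *
from h import *
from workcell import r
np.set_printoptions(precision=3,suppress=True)
sc,sd=pickle.load(open("s0.pkl","rb"))
print("bottle",onz(sc,(189,280),0),onz(sd,(181,225),0),"nozzle",tri(sc,(186.8,247),sd,(179.5,194)))
q=r.get_obs()["q"]
for pos,az in (([.50,-.32,.33],-50),([.53,-.29,.32],-35),([.56,-.25,.30],-20),([.60,-.2,.27],-5),([.62,-.14,.22],10),([.64,-.08,.16],20),([.64,-.07,.12],20),([.64,0,.12],20),([.64,.075,.115],20)):
    q,e,a=ik(np.array(pos),upright(np.radians(az)),q,.02); print(pos,az,q,round(e,4),round(a,3), fk(q,p)[2][[3,5]].ravel())
E
```

```text
bottle [0.445 0.216 0.   ] [0.447 0.204 0.   ] nozzle (array([0.455, 0.208, 0.121]), np.float64(0.005035762136604483))
[0.5, -0.32, 0.33] -50 [ 1.065  0.51  -1.07   2.45   2.417  1.571 -0.964] 0.0022 0.004 [ 0.107 -0.256  0.718  0.311 -0.092  0.331]
[0.53, -0.29, 0.32] -35 [ 1.344  0.788 -1.39   2.45   2.722  1.497 -0.676] 0.0129 0.012 [ 0.062 -0.394  0.623  0.299 -0.122  0.326]
[0.56, -0.25, 0.3] -20 [ 1.424  0.905 -1.39   2.45   3.001  1.262 -0.633] 0.0112 0.007 [ 0.037 -0.439  0.573  0.29  -0.155  0.304]
[0.6, -0.2, 0.27] -5 [ 1.412  1.03  -1.34   2.415  3.255  1.059 -0.632] 0.0001 0.0 [ 0.048 -0.477  0.516  0.304 -0.174  0.27 ]
[0.62, -0.14, 0.22] 10 [ 1.387  1.195 -1.286  2.355  3.527  0.831 -0.645] 0.0001 0.0 [ 0.066 -0.514  0.434  0.327 -0.192  0.22 ]
[0.64, -0.08, 0.16] 20 [ 1.303  1.353 -1.223  2.287  3.715  0.716 -0.641] 0.0 0.0 [ 0.115 -0.53   0.35   0.36  -0.182  0.16 ]
[0.64, -0.07, 0.12] 20 [ 1.273  1.431 -1.165  2.276  3.767  0.754 -0.602] 0.0 0.0 [ 0.133 -0.533  0.308  0.36  -0.172  0.12 ]
[0.64, 0, 0.12] 20 [ 1.112  1.437 -1.156  2.328  3.642  0.939 -0.493] 0.0001 0.0 [ 0.217 -0.506  0.305  0.361 -0.102  0.12 ]
[0.64, 0.075, 0.115] 20 [ 0.928  1.476 -1.165  2.352  3.543  1.127 -0.392] 0.0001 0.0 [ 0.307 -0.459  0.283  0.361 -0.027  0.115]
```

```bash
cat > rel.py <<'E'
from ik import *
from workcell import r
def rel(pos,Rm):
    o=r.get_obs(); R=Ro.from_rotvec(o["ee_rot"]); d=R.inv().apply(np.array(pos)-o["tool_pos"])*100
    t=np.degrees((R.inv()*Ro.from_matrix(Rm)).as_rotvec()); return d.round(2).tolist(),t.round(1).tolist()
E
cat > goto.py <<'E'
import sys
from rel import *
x,y,z,az=map(float,sys.argv[1:5]); print(rel([x,y,z],upright(np.radians(az))))
E
python3 - <<'E'
from rel import *
np.set_printoptions(precision=3,suppress=True)
q=r.get_obs()["q"]
for pos,az in (([.54,-.32,.33],-45),([.58,-.31,.33],-35),([.61,-.29,.33],-25),([.63,-.25,.32],-10),([.64,-.2,.27],5)):
    q,e,a=ik(np.array(pos),upright(np.radians(az)),q,.02); print(pos,az,q,round(e,4),round(a,3), fk(q,p)[2][[3,5]].ravel())
E
python3 goto.py .58 -.32 .33 -40
```

```text
[0.54, -0.32, 0.33] -45 [ 0.902  0.436 -0.818  2.411  2.517  1.416 -1.073] 0.0001 0.0 [ 0.123 -0.207  0.737  0.33  -0.11   0.33 ]
[0.58, -0.31, 0.33] -35 [ 0.963  0.454 -0.806  2.377  2.746  1.288 -1.107] 0.0 0.0 [ 0.116 -0.222  0.733  0.336 -0.139  0.33 ]
[0.61, -0.29, 0.33] -25 [ 1.022  0.474 -0.811  2.347  2.971  1.177 -1.163] 0.0 0.0 [ 0.107 -0.237  0.728  0.34  -0.164  0.33 ]
[0.63, -0.25, 0.32] -10 [ 1.118  0.528 -0.835  2.323  3.333  1.065 -1.276] 0.0001 0.0 [ 0.096 -0.269  0.713  0.337 -0.198  0.32 ]
[0.64, -0.2, 0.27] 5 [ 1.145  0.684 -0.822  2.295  3.696  1.036 -1.33 ] 0.0001 0.0 [ 0.118 -0.336  0.663  0.344 -0.226  0.27 ]
([-2.17, 6.01, 5.17], [-8.6, -8.8, 2.7])
```

```bash

python3 -m crank '[[4,-1,3,2.6,-4,-4,1],[4,-2.2,6,5.2,-8.6,-8.8,2.7],[4,-2.2,6,5.2,-8.6,-8.8,2.7],[4,-2.2,6,5.2,-8.6,-8.8,2.7]]' 30; bash log.sh; python3 goto.py .63 -.25 .32 -10
```

```text
time: 8.3
tool_pos: [0.5801, -0.3216, 0.3279]
ee_rot: [0.551, 1.502, -0.547]
wrist_force: [-0.1, 1.0, -1.3]
finger_gap: 0.588
grip_force: 30.0
[0.919, 0.473, -0.805, 2.353, 2.629, 1.341, -1.064]
([0.81, 8.69, -0.8], [-30.2, -0.1, -0.1])
```

```bash

python3 -m crank '[[4,0,2,0,-7,0,0],[4,0.4,4.5,0,-14,0,0],[4,0.8,7,-0.5,-22,0,0],[4,0.8,8.7,-0.8,-30,0,0],[4,0.8,8.7,-0.8,-30,0,0],[4,0.8,8.7,-0.8,-30,0,0]]' 30; bash log.sh; python3 goto.py .64 -.12 .20 10
```

```text
time: 8.9
tool_pos: [0.6299, -0.2485, 0.319]
ee_rot: [0.143, 1.568, -0.135]
wrist_force: [-0.6, -0.6, -1.6]
finger_gap: 0.588
grip_force: 30.0
[1.113, 0.528, -0.834, 2.326, 3.326, 1.068, -1.277]
([11.96, 12.77, -1.24], [-20.1, -0.0, -0.3])
```

```bash
python3 - <<'E'
from h import *
from workcell import r, imaging
np.set_printoptions(precision=4,suppress=True)
S={n:imaging.snapshot(n) for n in ("wrist","side","scene")}; pickle.dump(S,open("s2.pkl","wb"))
c,d=ray(S["wrist"],(256,192)); print("cam",c,d)
cv2.imwrite("pics/f.png",np.hstack([S["wrist"]["image"],S["side"]["image"][80:,150:430]])[:, :800])if 0 else None
a=cv2.resize(S["wrist"]["image"],(400,300));b=cv2.resize(S["side"]["image"][60:300,150:470],(400,300));c=cv2.resize(S["scene"]["image"][80:320,150:470],(400,300))
cv2.imwrite("pics/f.png",np.vstack([np.hstack([a,b]),np.hstack([c,c*0])]))
E
```

```text
cam [ 0.4873 -0.2232  0.2511] [ 0.9557 -0.1758  0.2362]
```

View pics/f.png

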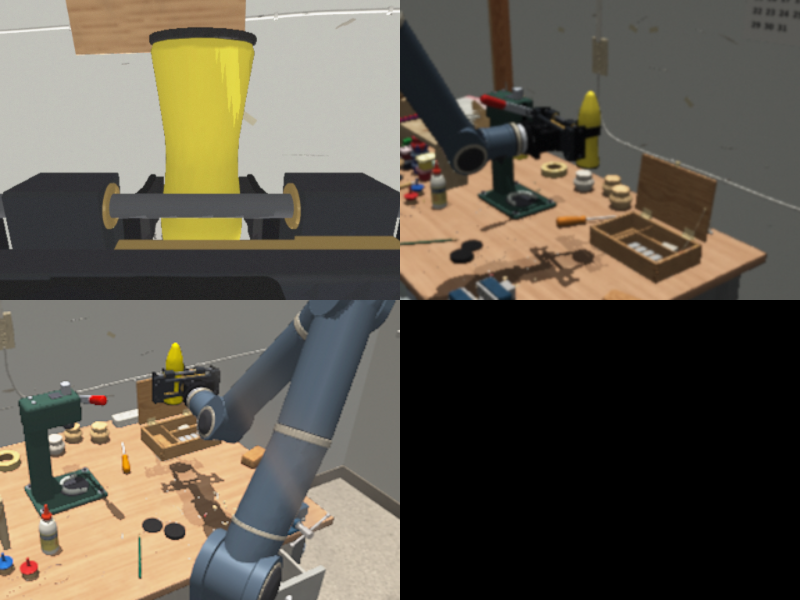

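The wrist view shows the foot rim at (203,38) of the half-size crop, centred over the waist, so there is no sideways tilt. The side and scene views show the skittle standing upright in the jaws. Next I'll measure its axis and the nest.

```bash
cat > axis.py <<'E'
from h import *
def rows(s,near):
    # skittle's yellow blob(s) near a pixel: row midpoints
    m=mask(s["image"],(20,120,40),(36,255,255)); z=np.zeros_like(m); u,v=map(int,near); z[max(v-75,0):v+75,max(u-22,0):u+22]=m[max(v-75,0):v+75,max(u-22,0):u+22]
    out=[]
    for y in range(z.shape[0]):
        x=np.nonzero(z[y])[0]
        if len(x)>3: out.append((y,x.min(),x.max(),len(x)))
    return np.array(out)
def plane(s,a,b):
    c,d1=ray(s,a);_,d2=ray(s,b); n=np.cross(d1,d2); return n/np.linalg.norm(n),c
E
python3 - <<'E'
from axis import *
np.set_printoptions(precision=4,suppress=True)
S=pickle.load(open("s2.pkl","rb")); P=[.63,-.2485,.319]
for n in ("side","scene"):
    s=S[n]; print(n,proj(s,P),[f"{a[0]}:{a[1]}-{a[2]}({a[3]})" for a in rows(s,proj(s,P)[0])])
w=S["wrist"]; g=cv2.cvtColor(w["image"],cv2.COLOR_BGR2HSV)
for v in (60,90,120,150,180,210,230): 
    x=np.nonzero(mask(w["image"],(20,120,40),(36,255,255))[v])[0]; print("wrist",v,x.min(),x.max())
d=(w["image"].max(2)<60)[:100]; print([(y,np.nonzero(d[y,180:340])[0].min()+180,np.nonzero(d[y,180:340])[0].max()+180) for y in range(30,70) if d[y,180:340].sum()>3])
E
```

```text
side [[299.9904 161.738 ]] ['133:300-304(5)', '134:300-305(6)', '135:299-305(7)', '136:298-306(9)', '137:298-306(9)', '138:298-306(9)', '139:297-307(11)', '140:297-307(11)', '141:296-307(12)', '142:296-308(13)', '143:296-308(13)', '144:295-308(14)', '145:295-308(14)', '146:294-308(15)', '147:294-308(15)', '148:294-309(16)', '149:294-309(16)', '150:293-309(17)', '151:293-309(17)', '152:293-309(17)', '153:293-309(17)', '154:293-309(17)', '155:293-309(17)', '156:292-309(18)', '157:292-309(18)', '158:277-309(19)', '159:278-309(19)', '160:278-309(20)', '161:279-307(11)', '162:281-302(5)', '169:303-307(5)', '170:299-307(9)', '171:298-307(10)', '172:298-307(10)', '173:298-307(10)', '174:298-307(10)', '175:298-307(10)', '176:298-307(10)', '177:298-307(10)', '178:298-307(10)', '179:298-307(10)', '180:298-307(10)', '181:298-307(10)', '182:298-307(10)', '183:298-307(10)', '184:298-307(10)', '185:298-308(11)', '186:297-308(12)', '187:293-308(16)', '188:291-308(18)', '189:291-308(18)', '190:291-308(18)', '191:291-308(18)', '192:292-308(17)', '193:294-307(14)']
scene [[289.7092 136.9267]] ['115:28
[... 896 characters left out ...]
 np.int64(272)), (37, np.int64(226), np.int64(289)), (38, np.int64(216), np.int64(297)), (39, np.int64(210), np.int64(305)), (40, np.int64(206), np.int64(311)), (41, np.int64(201), np.int64(314)), (42, np.int64(197), np.int64(318)), (43, np.int64(195), np.int64(322)), (44, np.int64(194), np.int64(323)), (45, np.int64(192), np.int64(325)), (46, np.int64(192), np.int64(326)), (47, np.int64(192), np.int64(326)), (48, np.int64(192), np.int64(327)), (49, np.int64(192), np.int64(327)), (50, np.int64(192), np.int64(327)), (51, np.int64(192), np.int64(327)), (52, np.int64(192), np.int64(327)), (53, np.int64(192), np.int64(326)), (54, np.int64(192), np.int64(325)), (55, np.int64(193), np.int64(325))]
```

```bash
python3 - <<'E'
from axis import *
np.set_printoptions(precision=4,suppress=True)
S=pickle.load(open("s2.pkl","rb"))
n1,c1=plane(S["side"],(302,135),(299.5,189)); n2,c2=plane(S["scene"],(290,118),(288,160))
a=np.cross(n1,n2); a/=np.linalg.norm(a)*np.sign(a[2]); print("axis",a,"tilt",np.degrees(np.arccos(a[2])))
# vertical through TCP for comparison
x=np.linalg.lstsq(np.array([n1,n2,[0,0,1]]),[n1@c1,n2@c2,.319],rcond=None)[0]; print("pt at z=.319",x)
tip,e=tri(S["side"],(302,132.5),S["scene"],(290,114.5)); print("tip",tip,e)
w=S["wrist"];K=w["camera_matrix"]; print(K[0,0],"foot dist",K[0,0]*.057/136)
c,d=ray(w,(259.5,50)); R=cv2.Rodrigues(w["rvec"])[0]; k=K[0,0]*.057/136/(R[2]@d); print("foot centre",c+d*k)
E
```

```text
axis [ 0.0259 -0.0176  0.9995] tilt 1.794043117004772
pt at z=.319 [ 0.6333 -0.248   0.319 ]
tip [ 0.6353 -0.2484  0.4026] 0.0030613103868348444
325.86823827667206 foot dist 0.13657712927772286
foot centre [ 0.6325 -0.2481  0.2257]
```

```bash

python3 -m crank '[[4,3,3,-0.3,-5,0,0],[4,6,6,-0.6,-10,0,0],[4,9,9,-1,-15,0,0],[4,12,12.8,-1.2,-20,0,0],[4,12,12.8,-1.2,-20,0,0],[4,12,12.8,-1.2,-20,0,0]]' 30; bash log.sh; python3 - <<'E'
from h import *
from workcell import r, imaging
S={n:imaging.snapshot(n) for n in ("wrist","side","scene")}; pickle.dump(S,open("s3.pkl","wb"))
cv2.imwrite("pics/g.png",cv2.resize(cv2.rotate(S["wrist"]["image"],cv2.ROTATE_180),(800,600)))
E
```

```text
time: 9.65
tool_pos: [0.6407, -0.1172, 0.1979]
ee_rot: [-0.131, 1.567, 0.148]
wrist_force: [0.1, 0.4, -1.8]
finger_gap: 0.586
grip_force: 30.0
[0.985, 0.859, -0.776, 2.348, 3.679, 1.181, -1.158]
```

View pics/g.png

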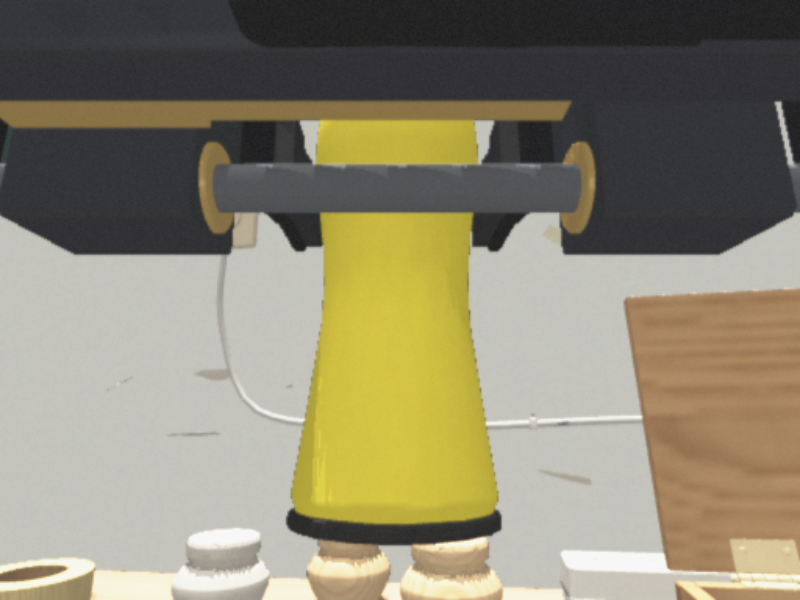

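The wrist view shows the skittle upright with its foot at (395,525), but the camera tilts up too far to see the nest. I'll lower and turn for a look from the entry side.

```bash
python3 goto.py .63 -.07 .13 25
```

```text
([7.03, 4.89, -0.21], [-14.9, 0.2, -0.4])
```

```bash

python3 -m crank '[[4,2,1.5,0,-5,0,0],[4,4,3,-0.1,-10,0,0],[4,6,4.5,-0.2,-15,0,0],[4,7,4.9,-0.2,-15,0.2,-0.4],[4,7,4.9,-0.2,-15,0.2,-0.4],[4,7,4.9,-0.2,-15,0.2,-0.4]]' 30; bash log.sh; python3 - <<'E'
from h import *
from workcell import r, imaging
S={n:imaging.snapshot(n) for n in ("wrist","side","scene")}; pickle.dump(S,open("s4.pkl","wb"))
print(ray(S["wrist"],(256,192)), proj(S["wrist"],[.641,.073,.018]))
a=cv2.resize(cv2.rotate(S["wrist"]["image"],cv2.ROTATE_180),(800,600))[150:]
b=cv2.resize(S["scene"]["image"][205:255,165:265],(800,400)); 
cv2.imwrite("pics/h.png",np.vstack([a[:450],]))
E
```

```text
time: 10.4
tool_pos: [0.6296, -0.069, 0.1303]
ee_rot: [-0.343, 1.544, 0.346]
wrist_force: [-0.4, 0.4, -0.5]
finger_gap: 0.587
grip_force: 30.0
[0.989, 1.021, -0.707, 2.274, 4.053, 1.098, -1.209]
(array([ 0.49852144, -0.1311746 ,  0.06216958]), array([0.88108704, 0.40907442, 0.23736837])) [[461.40046816  36.82116059]]
```

View pics/h.png

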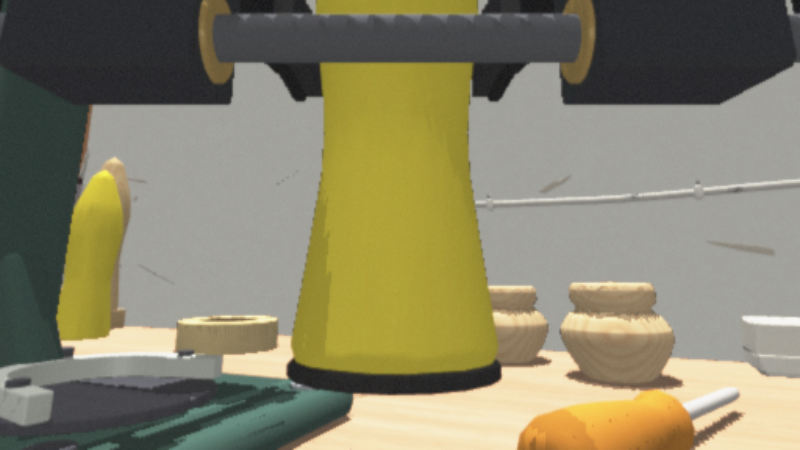

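The wrist view now shows the nest at lower left. The near cheek's end edge is at x≈52, the far cheek's end at (221,365) and the base corner at (350,393). I'll zoom in on it.

```bash
python3 - <<'E'
from h import *
S=pickle.load(open("s4.pkl","rb"))
w=cv2.rotate(S["wrist"]["image"],cv2.ROTATE_180)[310:384,0:160]
cv2.imwrite("pics/i.png",cv2.resize(w,(800,370),interpolation=cv2.INTER_CUBIC))
E
```

```text
(no output)
```

View pics/i.png

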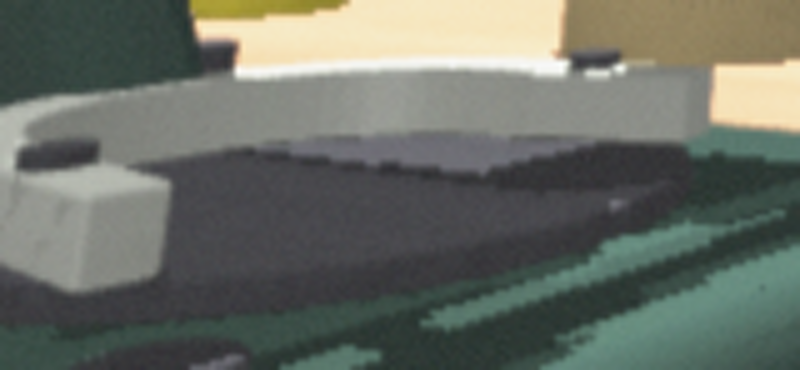

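The zoom shows sharp cheek corners: near cheek inner end top (170,182) and bottom (165,272), far cheek inner end top (690,68) and bottom (685,138). I'll fit the press pose jointly by reprojection.

```bash
python3 - <<'E'
from h import *
from scipy.optimize import least_squares
np.set_printoptions(precision=4,suppress=True)
sc,sd=pickle.load(open("s0.pkl","rb")); w=pickle.load(open("s4.pkl","rb"))["wrist"]
k=75/560
f=lambda u,v:(165+u*k-.43,210+v*k-.43); g=lambda u,v:(205+u*k-.4,195+(v-336)*40/264-.4)
c=lambda x,y:(511-(x/5-.4),383-(310+y/5-.4))
base=[(sc,f(35,152),(.127,-.075)),(sc,f(405,30),(-.078,-.075)),(sc,f(530,185),(-.078,.075)),(sd,g(56,474),(.127,.075)),(sd,g(262,590),(-.078,.075)),(sd,g(522,517),(-.078,-.075))]
ch=[(c(170,182),1,'i',.027),(c(165,272),1,'i',.018),(c(88,200),1,'o',.027),(c(80,292),1,'o',.018),(c(690,68),-1,'i',.027),(c(685,138),-1,'i',.018),(c(712,65),-1,'o',.027),(c(708,130),-1,'o',.018)]
def res(p,parts=False):
    R=np.array([[np.cos(p[2]),-np.sin(p[2])],[np.sin(p[2]),np.cos(p[2])]]); e=[]
    for s,u,l in base: e.append((proj(s,[*(p[:2]+R@l),.014])[0]-u)/1.2)
    for u,sg,io,z in ch: e.append((proj(w,[*(p[:2]+R@np.array([-.025,sg*(p[3] if io=='i' else p[4])])),z])[0]-u)/2)
    gp=[*(p[:2]+R@np.array([-.042,-.060+.18*np.cos(.409)])),.337]
    e.append((proj(sc,gp)[0]-(225.7,159.8))/2 ); e.append((proj(sd,gp)[0]-(223.6,139.))/2)
    return np.concatenate(e)
s=least_squares(res,[.64,.075,1.57,.032,.04],loss='soft_l1'); print(s.x,np.sqrt(np.diag(np.linalg.inv(s.jac.T@s.jac)))); print(res(s.x).reshape(-1,2))
json=__import__("json").dump(list(s.x),open("press.json","w"))
E
```

```text
[0.6466 0.0693 1.5863 0.0351 0.0422] [0.0014 0.0016 0.0277 0.0012 0.0012]
[[-0.4979 -2.157 ]
 [ 1.2309 -1.285 ]
 [ 1.3191 -0.7104]
 [-0.7673 -1.2185]
 [ 1.4936  0.0634]
 [ 1.322  -0.1539]
 [ 0.1215  1.035 ]
 [ 1.1298  0.1008]
 [-0.624   1.3646]
 [ 0.2531  0.2053]
 [ 0.7597 -0.2335]
 [ 0.8344 -0.2962]
 [-0.6942  0.1872]
 [-0.5707 -0.1749]
 [ 1.2566 -0.1906]
 [ 0.334   1.1446]]
```

```bash
python3 goto.py .643 .015 .119 25
```

```text
([1.13, 7.03, 4.79], [0.2, -0.0, -0.1])
```

```bash

python3 -m crank '[[4,0,2,1.5,0,0,0],[4,0.5,4.5,3,0,0,0],[4,1.1,7,4.8,0.2,0,0],[4,1.1,7,4.8,0.2,0,0],[4,1.1,7,4.8,0.2,0,0]]' 30; bash log.sh; python3 - <<'E'
from h import *
from workcell import r, imaging
S={n:imaging.snapshot(n) for n in ("wrist","side","scene")}; pickle.dump(S,open("s5.pkl","wb"))
w=cv2.rotate(S["wrist"]["image"],cv2.ROTATE_180)[264:384,30:350]
s=S["side"]["image"][145:235,205:285]
cv2.imwrite("pics/j.png",np.vstack([cv2.resize(w,(800,300),interpolation=cv2.INTER_CUBIC),cv2.resize(np.hstack([s,S["scene"]["image"][160:250,170:250]]),(800,300))[:,:800]]))
E
```

```text
time: 11.05
tool_pos: [0.6431, 0.0155, 0.1186]
ee_rot: [-0.341, 1.545, 0.346]
wrist_force: [1.0, -0.7, -2.0]
finger_gap: 0.589
grip_force: 30.0
[0.822, 1.081, -0.752, 2.309, 3.842, 1.184, -1.032]
```

View pics/j.png

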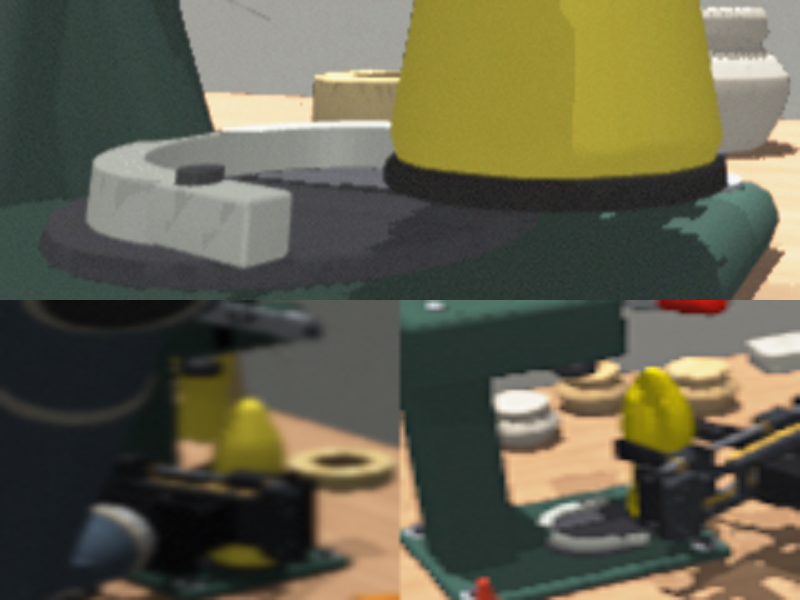

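The wrist view shows the near cheek's end corner at (290,192)-(290,258), with the foot just above seat height and in front of the opening. I'll refit using this view as well.

```bash
python3 - <<'E'
from h import *
from scipy.optimize import least_squares
np.set_printoptions(precision=4,suppress=True)
w4=pickle.load(open("s4.pkl","rb"))["wrist"]; w5=pickle.load(open("s5.pkl","rb"))["wrist"]
c=lambda x,y:(511-(x/5-.4),383-(310+y/5-.4)); d=lambda x,y:(511-(30+x/2.5-.3),383-(264+y/2.5-.3))
ch=[(w4,c(170,182),1,'i',.027),(w4,c(165,272),1,'i',.018),(w4,c(88,200),1,'o',.027),(w4,c(80,292),1,'o',.018),(w4,c(690,68),-1,'i',.027),(w4,c(685,138),-1,'i',.018),(w4,c(712,65),-1,'o',.027),(w4,c(708,130),-1,'o',.018),
(w5,d(291,193),1,'i',.027),(w5,d(289,258),1,'i',.018),(w5,d(245,206),1,'o',.027),(w5,d(243,268),1,'o',.018)]
for yaw in (1.56,1.585,1.61):
  def res(p):
    R=np.array([[np.cos(yaw),-np.sin(yaw)],[np.sin(yaw),np.cos(yaw)]])
    return np.concatenate([proj(w,[*(p[:2]+R@np.array([-.025,sg*(p[2] if io=='i' else p[3])])),z])[0]-u for w,u,sg,io,z in ch])
  s=least_squares(res,[.645,.07,.035,.042]); print(yaw,s.x,s.cost)
print(res(s.x).reshape(-1,2))
# skittle foot in w5: black rim extents near row 185
print(ray(w5,d(384,175))[1],ray(w5,d(728,178))[1]); c0,a=ray(w5,d(384,175)); _,b=ray(w5,d(728,178)); m=(a+b);m/=np.linalg.norm(m); D=.0285/np.sin(np.arccos(a@b)/2); print("foot",c0+m*D)
E
```

```text
1.56 [0.6456 0.0676 0.0341 0.0418] 37.306858706595825
1.585 [0.6458 0.0684 0.035  0.0428] 34.85688218487195
1.61 [0.646  0.0693 0.0359 0.0438] 34.120358598826805
[[ 0.5682  1.6433]
 [ 2.6074 -0.3492]
 [ 0.8196  1.8568]
 [ 2.6431 -0.7158]
 [ 1.6305 -0.2221]
 [ 1.7756 -0.2785]
 [-1.8897  0.7887]
 [-1.6561  0.1802]
 [-0.6269  2.6186]
 [ 0.5456  1.1743]
 [-3.0988  3.4523]
 [-1.4721 -1.0763]]
[ 0.7933  0.5853 -0.1675] [ 0.9546  0.2433 -0.1718]
foot [0.646  0.0172 0.0246]
```

```bash

python3 -m crank '[[4,0,1,0.47,0,0,0],[4,0,2,0.93,0,0,0],[4,0,3,1.4,0,0,0],[4,0,3.8,1.77,0,0,0],[4,0,4.3,2.0,0,0,0],[4,0,4.65,2.17,0,0,0],[4,0,4.65,2.17,0,0,0],[4,0,4.65,2.17,0,0,0]]' 30; bash log.sh
python3 -m crank '[[4,0.15,0,0,0,0,0],[4,0.25,0,0,0,0,0],[4,0.25,0,0,0,0,0]]' 30; bash log.sh
```

```text
time: 12.0
tool_pos: [0.6431, 0.066, 0.1182]
ee_rot: [-0.34, 1.546, 0.345]
wrist_force: [1.0, 0.2, -2.1]
finger_gap: 0.584
grip_force: 30.0
[0.723, 1.106, -0.786, 2.331, 3.722, 1.249, -0.944]
time: 12.3
tool_pos: [0.6433, 0.0654, 0.1155]
ee_rot: [-0.339, 1.546, 0.344]
wrist_force: [1.4, -0.6, -1.8]
finger_gap: 0.59
grip_force: 30.0
[0.722, 1.112, -0.782, 2.329, 3.725, 1.252, -0.941]
```

```bash
for i in 1 2; do python3 -m crank '[[4,0.1,0,0,0,0,0],[4,0.1,0,0,0,0,0],[4,0.1,0,0,0,0,0]]' 30 | grep -E "tool|wrist"; done
python3 - <<'E'
from h import *
from workcell import imaging
S={n:imaging.snapshot(n) for n in ("wrist","scene","side")}; pickle.dump(S,open("s6.pkl","wb"))
w=cv2.rotate(S["wrist"]["image"],cv2.ROTATE_180)[224:384,30:370]
cv2.imwrite("pics/k.png",cv2.resize(w,(800,376),interpolation=cv2.INTER_CUBIC))
E
```

```text
tool_pos: [0.6433, 0.0656, 0.1146]
wrist_force: [0.7, -0.4, -1.5]
tool_pos: [0.6432, 0.0659, 0.1137]
wrist_force: [1.2, 0.0, -1.1]
```

View pics/k.png

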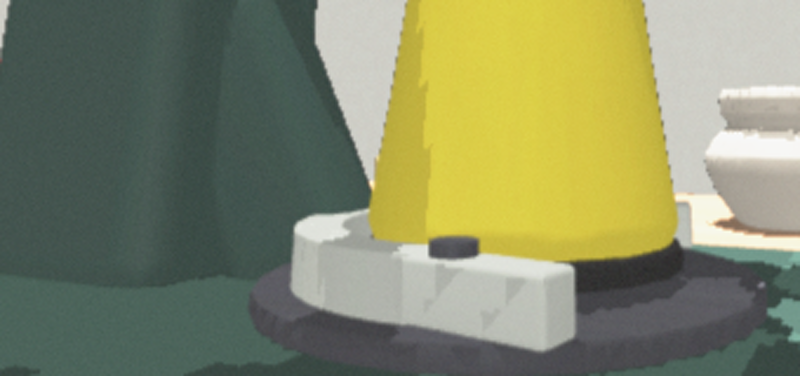

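The skittle's foot is between the cheeks, just above the seat, with the near cheek end at (575,300). I'll lower it to contact by force.

```bash
for i in 1 2; do python3 -m crank '[[4,0.1,0,0,0,0,0],[4,0.1,0,0,0,0,0],[4,0.1,0,0,0,0,0]]' 30 | grep -E "tool|wrist"; done
python3 - <<'E'
from h import *
np.set_printoptions(precision=4,suppress=True)
w=pickle.load(open("s6.pkl","rb"))["wrist"]; k=800/340
d=lambda x,y:(511-(30+x/k-.3),383-(224+y/k-.3))
c0,a=ray(w,d(370,225)); _,b=ray(w,d(679,225)); m=a+b;m/=np.linalg.norm(m); D=.0275/np.sin(np.arccos(a@b)/2); print("foot(wood edge ~55wide)",c0+m*D)
for u,z in ((d(575,262),.027),(d(573,335),.018),(d(543,350),.018)): print(onz(w,u,z))
E
```

```text
tool_pos: [0.6431, 0.066, 0.1127]
wrist_force: [1.5, 0.2, -1.0]
tool_pos: [0.6431, 0.066, 0.1119]
wrist_force: [1.0, 0.4, 0.5]
foot(wood edge ~55wide) [0.6461 0.0673 0.0255]
[0.6097 0.0431 0.027 ]
[0.6117 0.0443 0.018 ]
[0.6044 0.0453 0.018 ]
```

```bash
python3 -m crank '[[4,0.05,0.1,0.05,0,0,0],[4,0.1,0.1,0.05,0,0,0],[4,0.1,0.1,0.05,0,0,0]]' 30 | grep -E "tool|wrist"
python3 -m crank '[[5.4,0,0,0,0,0,0],[5.7,0,0,0,0,0,0],[6.2,0,0,0,0,0,0],[6.6,0,0,0,0,0,0],[6.6,0,0,0,0,0,0],[6.6,0,0,0,0,0,0]]' 10
cat > chk.py <<'E'
from axis import *
from workcell import imaging
np.set_printoptions(precision=4,suppress=True)
S={n:imaging.snapshot(n) for n in ("scene","side")}; pickle.dump(S,open("s7.pkl","wb"))
for n,P in (("scene",[.646,.069,.13]),("side",[.646,.069,.13])):
    s=S[n]; R=rows(s,proj(s,P)[0]); print(n,proj(s,[[.646,.069,.199],[.646,.069,.022]]).ravel(),[f"{a[0]}:{a[1]}-{a[2]}" for a in R[::2]])
E
python3 chk.py
```

```text
tool_pos: [0.6436, 0.0668, 0.1119]
wrist_force: [0.6, -3.3, 4.7]
time: 14.55
tool_pos: [0.6431, 0.0671, 0.1105]
ee_rot: [-0.34, 1.546, 0.345]
wrist_force: [-0.3, 0.9, -0.3]
finger_gap: 0.749
grip_force: 0.0
scene [205.6793 185.228  208.8662 226.7428] ['186:205-208', '188:203-209', '190:203-211', '192:202-212', '194:202-212', '196:201-213', '198:201-213', '200:200-214', '202:200-215', '204:200-215', '206:201-214', '208:201-227', '210:202-226', '273:184-192', '275:185-196']
side [245.086  172.0089 246.5016 218.1079] ['162:248-251', '167:241-251', '169:240-251', '171:240-251', '173:240-251', '175:240-251', '177:240-252', '179:240-251', '181:239-250', '183:239-251', '185:238-251', '187:238-251', '189:238-252', '191:238-252', '193:238-252', '197:233-242', '199:240-243', '216:240-247', '218:240-248', '220:242-250']
```

```bash
python3 - <<'E'
from rel import *
from h import *
np.set_printoptions(precision=3,suppress=True)
S=pickle.load(open("s7.pkl","rb"));U=[]
for n in ("scene","side"):
    s=S[n]; red=mask(s["image"],(0,150,70),(7,255,255))|mask(s["image"],(173,150,70),(180,255,255)); 
    for b in blobs(red,15):
        if np.linalg.norm(b[0]-proj(s,[.541,.027,.337])[0])<20: print(n,b[0],b[1]); U.append(b[0])
if len(U)==2: print("grip",tri(S["scene"],U[0],S["side"],U[1]))
o=r.get_obs(); q=o["q"]; z=np.array([.906,.423,0])
for d in (.03,.06,.08,.1): 
    qq,e,a=ik(o["tool_pos"]-d*z,upright(np.radians(25)),q,.02); print("retreat",d,qq,round(e,4),round(a,3))
rng=np.random.default_rng(1)
for pos in ([.545,.05,.39],[.53,.045,.2875]):
  for az in (10,25,40,50,60,70,80):
    best=[]
    for k in range(14):
        s,e,a=ik(np.array(pos),upright(np.radians(az)),q if k==0 else rng.uniform(LO,HI),.002)
        if e<.002 and a<.01: best.append((abs(s-q).max(),s))
    best.sort(key=lambda t:t[0]); print(pos,az,len(best),*(b[1] for b in best[:1]))
E
```

```text
scene [228.3 159.5] [222 156  13   8  93]
retreat 0.03 [ 0.754  1.125 -0.759  2.378  3.769  1.287 -0.921] 0.0 0.0
retreat 0.06 [ 0.793  1.127 -0.738  2.426  3.812  1.31  -0.909] 0.0 0.0
retreat 0.08 [ 0.914  1.2   -0.826  2.45   3.838  1.229 -0.81 ] 0.0011 0.002
retreat 0.1 [ 1.181  1.464 -1.078  2.45   3.794  0.925 -0.506] 0.0077 0.016
[0.545, 0.05, 0.39] 10 0
[0.545, 0.05, 0.39] 25 0
[0.545, 0.05, 0.39] 40 0
[0.545, 0.05, 0.39] 50 0
[0.545, 0.05, 0.39] 60 0
[0.545, 0.05, 0.39] 70 1 [ 1.344  0.861 -1.377  2.035 -1.04   0.838 -2.537]
[0.545, 0.05, 0.39] 80 3 [ 1.26   0.895 -1.329  1.921 -0.878  1.003 -2.66 ]
[0.53, 0.045, 0.2875] 10 0
[0.53, 0.045, 0.2875] 25 0
[0.53, 0.045, 0.2875] 40 3 [ 1.109  0.618 -0.941  2.45   4.176  1.008 -1.552]
[0.53, 0.045, 0.2875] 50 0
[0.53, 0.045, 0.2875] 60 0
[0.53, 0.045, 0.2875] 70 3 [ 1.334  1.1   -1.346  2.107 -0.88   0.692 -2.458]
[0.53, 0.045, 0.2875] 80 2 [ 1.095  0.838 -0.957  1.999 -1.04   1.141 -2.317]
```

```bash
python3 - <<'E'
from rel import *
from h import *
from scipy.spatial.transform import Slerp
np.set_printoptions(precision=3,suppress=True)
S=pickle.load(open("s7.pkl","rb")); print("grip on z=.337",onz(S["scene"],(228.3,159.5),.337))
o=r.get_obs(); q=o["q"]
def down(az): # tool x at az, z down
    x=np.array([np.cos(az),np.sin(az),0]);z=np.array([0,0,-1.]); return np.c_[x,np.cross(z,x),z]
for xa in (180,0,105):
  q=o["q"]; print(xa)
  W=[([.587,.04,.115],upright(np.radians(25))),([.62,-.06,.15],upright(np.radians(15))),([.64,-.2,.27],upright(0)),([.62,-.28,.34],upright(np.radians(-20)))]
  Rs=Ro.from_matrix([upright(np.radians(-20)),upright(np.radians(-70)),down(np.radians(xa))]); sl=Slerp([0,.4,1],Rs)
  P=lambda t:np.array([.62,-.28,.34])+np.array([-.07,.0,.10])*min(t/.5,1)+ (np.array([-.01,.1,.0])*max(0,(t-.5)*2))
  W+=[(P(t),sl(t).as_matrix()) for t in np.linspace(.1,1,10)]
  W+=[([.54,-.1,.44],down(np.radians(xa))),([.54,.027,.44],down(np.radians(xa))),([.54,.027,.337],down(np.radians(xa))),([.526,.027,.265],down(np.radians(xa)))]
  for pos,Rm in W:
    q,e,a=ik(np.array(pos),Rm,q,.02); print(np.array(pos),q,round(e,4),round(a,3), fk(q,p)[2][5])
E
```

```text
grip on z=.337 [0.541 0.026 0.337]
180
[0.587 0.04  0.115] [ 0.8    1.116 -0.741  2.432  3.811  1.307 -0.915] 0.0 0.0 [ 0.317 -0.086  0.115]
[ 0.62 -0.06  0.15] [ 0.922  0.999 -0.76   2.389  3.733  1.261 -1.021] 0.0 0.0 [ 0.332 -0.137  0.15 ]
[ 0.64 -0.2   0.27] [ 1.109  0.682 -0.843  2.326  3.531  1.092 -1.234] 0.0001 0.0 [ 0.342 -0.2    0.27 ]
[ 0.62 -0.28  0.34] [ 1.09   0.47  -0.852  2.327  3.085  1.098 -1.197] 0.0001 0.0 [ 0.34  -0.178  0.34 ]
[ 0.606 -0.28   0.36 ] [ 0.961  0.406 -0.871  2.334  2.698  1.208 -1.067] 0.0001 0.0 [ 0.355 -0.12   0.36 ]
[ 0.592 -0.28   0.38 ] [ 0.842  0.382 -0.897  2.292  2.358  1.347 -0.94 ] 0.0001 0.0 [ 0.381 -0.07   0.38 ]
[ 0.578 -0.28   0.4  ] [ 0.739  0.392 -0.911  2.211  2.094  1.518 -0.835] 0.0 0.0 [ 0.418 -0.029  0.4  ]
[ 0.564 -0.28   0.42 ] [ 0.652  0.422 -0.904  2.105  1.903  1.703 -0.759] 0.0 0.0 [ 0.462 -0.     0.42 ]
[ 0.55 -0.28  0.44] [ 0.83   0.162 -0.939  2.106  1.705  1.197 -0.444] 0.0001 0.001 [ 0.414 -0.025  0.509]
[ 0.548 -0.26   0.44 ] [ 0.913  0.01  -0.89   2.037  1.33   0.83   0.045] 0.0002 0.001 [ 0.398 -0.044  0.579]
[ 0.
[... 3865 characters left out ...]
.22   0.44 ] [ 1.085  0.248 -1.209  1.644  0.765  1.351  0.032] 0.0 0.0 [ 0.498 -0.078  0.698]
[ 0.542 -0.2    0.44 ] [ 1.121  0.334 -1.254  1.529  0.577  1.466  0.115] 0.0 0.0 [ 0.518 -0.126  0.727]
[ 0.54 -0.18  0.44] [ 1.132  0.433 -1.282  1.433  0.414  1.577  0.142] 0.0 0.0 [ 0.54  -0.18   0.738]
[ 0.54 -0.1   0.44] [ 1.045  0.391 -1.299  1.476  0.376  1.557  0.023] 0.0 0.0 [ 0.54  -0.1    0.738]
[0.54  0.027 0.44 ] [ 0.832  0.368 -1.297  1.494  0.354  1.546 -0.194] 0.0 0.0 [0.54  0.027 0.738]
[0.54  0.027 0.337] [ 0.814  0.425 -1.261  1.673  0.414  1.351 -0.253] 0.0 0.0 [0.54  0.027 0.635]
[0.526 0.027 0.265] [ 0.8    0.46  -1.229  1.806  0.464  1.21  -0.307] 0.0 0.0 [0.526 0.027 0.563]
```

```bash
python3 -m crank '[[6.6,0,0,-1,0,0,0],[6.6,0,0,-2.5,0,0,0],[6.6,0,0,-4.5,0,0,0],[6.6,0,0,-6.3,0,0,0],[6.6,0,0,-6.3,0,0,0],[6.6,0,0,-6.3,0,0,0]]' | grep -E "tool|wrist|time"; python3 goto.py .62 -.08 .16 15; python3 chk.py
```

```text
time: 15.25
tool_pos: [0.5858, 0.0397, 0.1106]
wrist_force: [0.3, -0.0, 0.7]
([-4.98, -12.28, -1.95], [9.9, -0.1, -0.2])
scene [205.6793 185.228  208.8662 226.7428] ['186:205-208', '188:203-209', '190:203-211', '192:202-212', '194:202-212', '196:201-213', '198:201-213', '200:200-214', '202:200-214', '204:200-214', '206:201-214', '208:201-214', '210:202-213', '212:202-213', '214:203-214', '216:203-210', '218:203-210', '220:202-211', '222:203-222', '224:203-225', '226:202-216', '228:202-216', '230:204-214', '274:186-192', '276:186-195']
side [245.086  172.0089 246.5016 218.1079] ['162:248-251', '167:240-251', '169:240-251', '171:240-251', '173:240-251', '175:240-251', '177:240-251', '179:240-251', '181:239-250', '183:239-251', '185:238-251', '187:238-251', '189:238-252', '191:238-252', '193:238-252', '195:238-251', '197:239-251', '199:239-251', '201:242-251', '208:249-252', '210:249-252', '212:249-252', '214:249-252', '216:249-253', '218:249-253']
```

```bash
python3 -m crank '[[6.6,-0.5,-3,-1.5,0,0,0],[6.6,-1.5,-6,-2.8,2,0,0],[6.6,-3,-9,-3,5,0,0],[6.6,-5,-12.3,-2,10,0,0],[6.6,-5,-12.3,-2,10,0,0]]' | grep -E "tool|wrist|time"; python3 goto.py .62 -.28 .33 -10
```

```text
time: 15.85
tool_pos: [0.6226, -0.0812, 0.1641]
wrist_force: [-0.6, 1.0, 0.2]
([-16.57, -19.19, -5.26], [24.8, 0.3, 0.1])
```

```bash
python3 -m crank '[[6.6,-3.5,-4,-1,5,0,0],[6.6,-7,-8,-2,10,0,0],[6.6,-10.5,-12,-3,15,0,0],[6.6,-14,-16,-4,20,0,0],[6.6,-16.6,-19.2,-5.3,25,0,0],[6.6,-16.6,-19.2,-5.3,25,0,0]]' | grep -E "tool|wrist|time";bash log.sh; python3 goto.py .58 -.36 .40 -60
```

```text
time: 16.45
tool_pos: [0.6195, -0.2801, 0.3301]
wrist_force: [-0.6, 0.0, 0.0]
[1.209, 0.517, -0.85, 2.303, 3.42, 1.015, -1.326]
([-6.97, -8.58, -2.48], [49.9, 0.2, 0.1])
```

```bash
python3 -m crank '[[6.6,-2,-2,-0.5,7,0,0],[6.6,-3.5,-4,-1,14,0,0],[6.6,-5,-6,-1.5,21,0,0],[6.6,-6,-8,-2,28,0,0],[6.6,-7,-8.6,-2.5,36,0,0],[6.6,-7,-8.6,-2.5,43,0,0],[6.6,-7,-8.6,-2.5,50,0,0],[6.6,-7,-8.6,-2.5,50,0,0]]' | grep -E "tool|wrist|time";bash log.sh; python3 - <<'E'
from rel import *
x=np.array([-1,0,0.]);z=np.array([0,0,-1.]); print(rel([.54,-.30,.45],np.c_[x,np.cross(z,x),z]))
E
```

```text
time: 17.25
tool_pos: [0.584, -0.3554, 0.3945]
wrist_force: [-0.4, 1.2, -0.0]
[0.793, 0.404, -0.794, 2.166, 2.182, 1.405, -0.853]
([-5.51, -0.97, -7.04], [-46.1, 80.8, -46.4])
```

```bash
python3 -m crank '[[8,-2,0,-2,-3.5,6,-3.5],[8,-4,-0.5,-4,-7,12,-7],[8,-5.5,-1,-7,-10.5,18,-10.5],[8,-5.5,-1,-7,-14,24.5,-14],[8,-5.5,-1,-7,-17.5,31,-17.5],[8,-5.5,-1,-7,-21,37,-21],[8,-5.5,-1,-7,-23,40.4,-23.2],[8,-5.5,-1,-7,-23,40.4,-23.2]]' | grep -E "tool|wrist|time";bash log.sh; cat > gd.py <<'E'
import sys
from rel import *
x=np.array([-1,0,0.]);z=np.array([0,0,-1.]); print(rel(list(map(float,sys.argv[1:4])),np.c_[x,np.cross(z,x),z]))
E
python3 gd.py .54 -.25 .45
```

```text
time: 18.05
tool_pos: [0.5306, -0.3096, 0.4464]
wrist_force: [-0.4, -0.4, -0.1]
[1.039, -0.061, -0.741, 1.978, 0.842, 0.532, 0.723]
([0.54, 5.09, -3.21], [-28.5, 45.1, -28.5])
```

```bash
python3 -m crank '[[8,0,0.5,0,-3.5,6,-3.5],[8,0,1,-0.5,-7,12,-7],[8,0,2,-1,-10.5,17,-10.5],[8,0.2,3,-2,-14,23,-14],[8,0.3,4,-3,-18,29,-18],[8,0.5,5,-3.2,-22,35,-22],[8,0.5,5,-3.2,-28.5,45,-28.5],[8,0.5,5,-3.2,-28.5,45,-28.5],[8,0.5,5,-3.2,-28.5,45,-28.5]]' | grep -E "tool|wrist|time";bash log.sh; 
python3 gd.py .542 .026 .44;
```

```text
time: 18.95
tool_pos: [0.5417, -0.254, 0.4481]
wrist_force: [0.2, -0.1, -0.2]
[0.9, 0.314, -0.728, 1.367, 0.206, 1.535, 1.756]
([0.11, 28.0, 0.82], [0.0, 0.1, -0.3])
```

```bash
python3 -m crank '[[8,0,5,0,0,0,0],[8,0,10,0,0,0,0],[8,0,15,0,0,0,0],[8,0,20,0,0,0,0],[8,0,25,0.5,0,0,0],[8,0.1,28,0.8,0,0,0],[8,0.1,28,0.8,0,0,0],[8,0.1,28,0.8,0,0,0]]' | grep -E "tool|wrist|time"; python3 gd.py .5415 .026 .337; python3 - <<'E'
from h import *
from workcell import imaging
np.set_printoptions(precision=4,suppress=True)
S={n:imaging.snapshot(n) for n in ("scene","side","wrist")}; pickle.dump(S,open("s8.pkl","wb"))
U={}
for n,s in S.items():
    red=mask(s["image"],(0,150,70),(7,255,255))|mask(s["image"],(173,150,70),(180,255,255)); p0=proj(s,[.541,.026,.337])[0]
    for b in blobs(red,15):
        if np.linalg.norm(b[0]-p0)<(25 if n!="wrist" else 150): print(n,b[0],b[1],"pred",p0, onz(s,b[0],.337))
E
```

```text
time: 19.75
tool_pos: [0.54, 0.0295, 0.4433]
wrist_force: [-0.1, -0.9, 0.3]
([-0.07, -0.32, 10.63], [-0.2, 0.4, -0.1])
scene [228.2 159.8] [222 156  13   8  84] pred [228.2458 159.5911] [0.5398 0.0267 0.337 ]
side [230.6 141.1] [228 139   6   5  20] pred [223.9222 141.3223] [0.5592 0.0146 0.337 ]
wrist [256.4 196.7] [ 239  157   34   83 2340] pred [256.198  198.4137] [0.5396 0.0262 0.337 ]
```

```bash
python3 -m crank '[[8,0,-0.3,4,0,0,0],[8,0,-0.3,7,0,0,0],[8,0,-0.3,9,0,0,0],[8,0,-0.3,10.7,0,0,0],[8,0,-0.3,10.7,0,0,0]]' | grep -E "tool|wrist|time"; python3 -m crank '[[5,0,0,0,0,0,0],[3.5,0,0,0,0,0,0],[2,0,0,0,0,0,0],[1.5,0,0,0,0,0,0],[1.5,0,0,0,0,0,0],[1.5,0,0,0,0,0,0],[1.5,0,0,0,0,0,0],[1.5,0,0,0,0,0,0]]' 25
```

```text
time: 20.4
tool_pos: [0.5403, 0.0249, 0.3344]
wrist_force: [-0.2, -0.2, -0.3]
time: 21.2
tool_pos: [0.5413, 0.0268, 0.3369]
ee_rot: [0.001, 3.135, -0.001]
wrist_force: [-0.3, -0.8, 0.1]
finger_gap: 0.275
grip_force: 24.3
```

```bash
python3 -m crank '[[1.5,0.25,0,0.7,0,0,0],[1.5,0.45,0,1.3,0,0,0],[1.5,0.7,0,1.85,0,0,0],[1.5,0.85,0,2.4,0,0,0],[1.5,1.0,0,3.0,0,0,0],[1.5,1.12,0,3.6,0,0,0],[1.5,1.25,0,4.2,0,0,0],[1.5,1.33,0,4.8,0,0,0],[1.5,1.39,0,5.36,0,0,0],[1.5,1.42,0,5.8,0,0,0],[1.5,1.44,0,6.0,0,0,0],[1.5,1.44,0,6.0,0,0,0]]' 25
```

```text
time: 22.4
tool_pos: [0.5267, 0.0265, 0.2761]
ee_rot: [0.001, 3.137, -0.001]
wrist_force: [-3.7, -4.7, 4.7]
finger_gap: 0.28
grip_force: 24.9
```

```bash
python3 -m crank '[[1.5,0.01,0,0.2,0,0,0],[1.5,0.02,0,0.4,0,0,0],[1.5,0.03,0,0.7,0,0,0],[1.5,0.04,0,1.0,0,0,0],[1.5,0.04,0,1.15,0,0,0],[1.5,0.04,0,1.15,0,0,0],[1.5,0.04,0,1.15,0,0,0],[1.5,0.04,0,1.15,0,0,0]]' 25; python3 - <<'E'
from h import *
from workcell import imaging
np.set_printoptions(precision=4,suppress=True)
S={n:imaging.snapshot(n) for n in ("scene","side","wrist")}; pickle.dump(S,open("s9.pkl","wb"))
for n,s in S.items():
    red=mask(s["image"],(0,150,70),(7,255,255))|mask(s["image"],(173,150,70),(180,255,255)); p0=proj(s,[.526,.026,.265])[0]
    for b in blobs(red,10):
        if np.linalg.norm(b[0]-p0)<(25 if n!="wrist" else 150): print(n,b[0],b[1],"pred level",p0)
E
python3 chk.py
```

```text
time: 23.2
tool_pos: [0.5263, 0.0265, 0.2652]
ee_rot: [0.001, 3.137, -0.002]
wrist_force: [-4.6, -4.9, 6.6]
finger_gap: 0.273
grip_force: 24.9
scene [232.7 183. ] [227 174  12  16  91] pred level [231.0034 181.903 ]
side [229.4 159.8] [228 158   4   5  13] pred level [220.9639 163.5631]
side [208.5 169. ] [203 162  12  12  76] pred level [220.9639 163.5631]
side [218.5 171.9] [216 167   7  10  41] pred level [220.9639 163.5631]
wrist [256.3 216. ] [ 229  182   55   66 3297] pred level [257.6515 255.0493]
wrist [258.3 292.4] [ 234  279   49   28 1307] pred level [257.6515 255.0493]
scene [205.6793 185.228  208.8662 226.7428] ['158:217-221', '164:224-227', '166:220-224', '190:203-211', '192:202-212', '194:202-212', '196:201-213', '198:201-213', '200:200-214', '202:200-214', '204:200-214', '206:201-214', '208:201-214', '210:202-213', '212:202-213', '214:203-214', '216:203-214', '218:203-215', '220:202-215', '222:203-216', '224:203-216', '226:202-217', '228:202-216', '230:204-214', '274:184-190', '276:185-195']
side [245.086  172.0089 246.5016 218.1079] ['168:240-251', '173:241-251', '175:240-251', '177:240-251', '179:240-251', '181:240-250', '183:239-251', '185:238-251', '187:238-251', '189:238-252', '191:238-252', '193:238-252', '195:239-251', '197:239-251', '199:239-251', '201:240-251', '203:240-251', '205:240-251', '207:239-251', '209:239-252', '211:239-252', '213:239-252', '215:240-252', '217:239-253', '219:240-253', '221:243-250']
```

```bash
python3 -m crank '[[1.5,0,0,0.1,0,0,0],[1.5,0,0,0.2,0,0,0],[1.5,0,0,0.2,0,0,0],[1.5,0,0,0.2,0,0,0],[1.5,0,0,0.2,0,0,0],[1.5,0,0,0.2,0,0,0]]' 25; python3 -c "
from workcell import r
print(r.hand_in())"
```

```text
time: 24.05
tool_pos: [0.5264, 0.0265, 0.2633]
ee_rot: [0.001, 3.137, -0.002]
wrist_force: [-3.7, -4.4, 7.8]
finger_gap: 0.276
grip_force: 24.9
the job is handed in; nothing more can be done
None
```

The skittle was placed upright in the nest and let go, the lever is held about level with 7.8 N of upward force at the wrist, and the job was handed in at 24 s; no verdict came back, and pad force and bystander positions were not measured directly.

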